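Fluorescence check: seat blank and sample, hold the UV torch over the sample

ROBOT

A 6-joint arm with a two-finger parallel gripper is mounted at the origin on a cart in front of the work surface, level with it; the furniture and walls round the work are solid. World frame = base frame: x ahead of the robot, y to its left, z up, the work surface at z = 0. Lengths are in mm, angles in rad, forces in N, time in s.
With the tool pointing down it reaches from about 250 to 775 mm from the base axis. Payload 4 kg.
Tool frame: the origin (TCP) lies at the very end of the fingers, on their centre line; the grasp point (between the pads) lies 19 mm behind it (bot.hold_point_z is the distance from the TCP to the grasp point, in mm); z points along the fingers, y is the direction in which the jaws open and shut (so a half turn about z gives the same grasp; the last joint's range is limited). The gripper opens to 85 mm and grips with 20 to 120 N. Pads are 22 mm wide; open, the fingers measure 114 mm over their backs; the gripper's body (76 mm by 85 mm) begins 54 mm behind the grasp point. The pads swing forward as they close: fully open they stand 13 mm farther back than shut.
Start: joints at [-1.398, 0.087, 1.371, -0, 1.684, -0.103], TCP at [149.771, -529.232, 231.341] pointing down, gripper open.
Joint ranges: [-3.1, 3.1], [-0.76, 2.03], [0.27, 2.55], [-1.08, 4.22], [0.17, 2.65], [-2.57, 2.57]. Speed limits (rad/s): [2.79, 2.79, 3.14, 3.14, 3.14, 3.14].

INTERFACE

Orientations are given as a rotation vector (axis times angle).
In Python, from station import bot gives the robot as it stands.
- The arm moves only by the shell command python3 -m inch 'ROWS' [FORCE]. ROWS is JSON, a list of rows, each a list of 7 numbers: the turn, a rotation vector about the tool's x, y, z in rad, then the shift along the tool's x, y, z in m, then the gripper command: -1 is fully open, 1 is shut, values between are in proportion. In form: [[ax, ay, az, x, y, z, fingers], ...]. A call has exactly 8 rows; each row shifts and turns the pose as measured when the row begins, along the tool's axes as they then stand; what a row does not reach is not made up. A row lasts 1/8 s, in which the tool goes at most 62.5 mm and 10.7 degrees, less where a joint would pass 70% of its speed; a pose out of reach is approached as far as the arm can. A call is refused whole if a number of a shift passes 0.0625 or a number of a turn 0.188, either way. A call with a gripper value outside its range is refused whole. The fingers move at their own pace and stop on an object; FORCE is the grip in N (left out, the last holds). Time passes only in rows, so rows that do not move let the fingers close, or fill a call up. It gives the time, the measured TCP pose, the force and the opening at its end, in the units of the state.
- bot.sense(): the state, without advancing time (a new reading comes with each control period).
- bot.snapshot(name): name is "scene" or "top"; returns (picture, depth): 384x512x3 uint8, blue, green, red; 384x512 float32, mm along the optical axis (not along the pixel's ray), 0 where there is no reading.
- bot.get_calibration(name): a dict with "fx", "fy", "cx", "cy" (pixels), "world_from_camera" (4x4, takes a point from camera to world coordinates). Camera axes: x right, y up, looking along -z (the intrinsics and any distortion apply to the point x, -y, -z); pixel columns grow to the right and rows downward; lengths in mm; the calibration is good to about 2 mm. A picture is of the moment at which its call begins. get_calibration takes no time and is no camera call.
- bot.job_done(): hands the job in, once; it reports no verdict.
The state is a dict: "t": time; "q": joint angles; "qd": joint speeds; "tau": joint torques, N m; "eef_pos": TCP position; "eef_rot": TCP orientation; "force": force on the tool from outside, world axes, zero at the start; "ft_torque": the same for the moment, N m; "gripper_width": opening from 0.0 (shut) to 1.0 (fully open).
Only numpy, scipy, OpenCV 4.12 (cv2) and the standard library are available. Lean on these libraries where they do the work, as an engineer would, in place of code of your own. Each camera call takes 0.05 s, during which the arm holds its last target. There are 200 camera calls.

TASK

Set up a quick fluorescence check by eye: drop the open sample cuvette, kept upright, into the green-framed well of the black cuvette holder and the white-capped blank cuvette into its white-framed well, both fully home and let go. Then take the ultraviolet torch out of its stand, carry it over the red laser supply and the black detector box on it without bumping either, and stop with it pointing straight down, centred about a centimetre above the open mouth of the seated sample. The torch must never touch the cuvettes or the holder; leave the post holders, the beaker and the vial standing where they are, and finish while still holding the torch there, motionless.

Things in the scene. Friction and masses are not known exactly. Their poses are not given: they have to be found in the camera images.
- holder: Cuvette holder fixed to the bench: a black anodised block 50 (its x) x 100 (its y) x 28 mm high with two square wells 60 mm apart and round metal-rimmed windows on its two long faces. Origin: centre of its underside, on the bench; z up. Each well is 15.5 mm square (sides along the block's x and y), 22 mm deep, its rim chamfered by 1.5 mm; a coloured frame 29 mm wide lies round each mouth.
- sample_well (a point): Centre of the floor of the green-framed well, at holder x 0, y +30 mm, 6 mm above the bench; the mouth is 22 mm higher. Axes as the holder's.
- blank_well (a point): Centre of the floor of the white-framed well, at holder x 0, y -30 mm, 6 mm above the bench; the mouth is 22 mm higher. Axes as the holder's.
- sample: The sample: a clear open-topped square cuvette, 12.5 x 12.5 x 45 mm, 12 g, standing upright and loose on the bench at the start. Origin: centre of its underside; z up, x and y along its sides.
- sample_mouth (a point): Centre of the open mouth of the sample cuvette, 45 mm above its underside.
- blank: The blank: the same clear square cuvette, 12.5 x 12.5 mm, with a white cap 14 x 14 mm over its top 5 mm, 50 mm high in all, 12 g, standing upright and loose on the bench at the start. Origin: centre of its underside; z up, x and y along its sides.
- torch: Ultraviolet torch, round, black, 108 mm long, 110 g, standing lens down in its stand at the start. Origin: centre of its violet lens face (its lower end); z runs from the lens up to the tail. Head 30 mm across from z = 0 to 28 mm with a bright metal bezel, tapering to a ringed grip 22 mm across from z = 36 to 93 mm, then a tail cap 24.4 mm across.
- torch_stand: Torch stand fixed to the bench: a grey foot 68 mm across with an upright bare-metal cup, 36 mm bore, 44 mm outside, rim 22 mm above the bench; the torch's lens rests 8 mm above the bench inside, so the cup holds only its lowest 14 mm. It lies left of the laser supply (+y); beyond world x 0.62 m an instrument overhangs the bench from 215 mm up. Origin: centre of its underside.
- laser_supply: Red laser power supply, about 253 x 162 mm, top 99 mm above the bench, standing between the torch stand and the cuvette holder. Origin: centre of its underside. Must not be bumped.
- detector_box: Black detector box with a fan, on top of the laser supply (over x 0.41 to 0.55, y -0.05 to 0.10 m of the world); its fan reaches 202 mm above the bench. Must not be bumped. Its cables run down from it towards the robot and to the sides, below that height.
- probe_stand: Fixed instrument stand between the cuvette holder and the robot: on a red board 30 mm high stands a post (near world x 0.22, y -0.24 m) 363 mm high; its other parts reach 203 mm and end at x 0.40 m. Not part of the job. Origin: centre of its underside.
- tall_post: Black post holder with a steel post, 31 x 36 x 84 mm, standing loose beyond the cuvette holder. Leave it alone. Origin: its underside.
- short_post: Black post holder with a steel post, 31 x 36 x 82 mm, standing loose left of the torch stand. Leave it alone. Origin: its underside.
- beaker: Beaker with yellow dye, 60 mm wide, 79 mm high, loose, right of the cuvette holder. Leave it alone. Origin: its underside.
- vial: Small black-capped vial with a blue content, 22 mm wide, 52 mm high, loose, beyond the cuvette holder. Leave it alone. Origin: its underside.
There are look-alikes about, which are no part of the job. Leave any pink or yellow look-alike of the torch alone.

How it is judged (in metres and radians):
On the way, in this order (a step that is already met when the one before it is completed fails the run):
1. both cuvettes stand fully home in their own wells and are let go (horizontal distance between sample and sample_well below 0.004 m and z of sample in the frame of sample_well below 0.004 m and angle between each of sample, blank's own z axis and vertical below 0.1 rad and contact force between the fingers and sample below 0.05 N and horizontal distance between blank and blank_well below 0.004 m and z of blank in the frame of blank_well below 0.004 m and contact force between the fingers and blank below 0.05 N), for 0.3 s.
2. the torch is held by the gripper and lifted clear of its stand (height (world z) of torch above 0.06 m and contact force between the fingers and torch above 0.5 N), for 0.2 s.
At the end, for the whole second after the job is handed in: Sample in the green, blank in the white well, within 4 mm of floor and centre, tilt under 0.1 rad, fingers off both; gripper holds the torch still (under 20 mm/s), lens down within 0.12 rad, 3 to 20 mm above and within 6 mm sideways of the sample mouth, touching no cuvette nor holder (all of step 1 and horizontal distance between torch and sample_mouth below 0.006 m and z of torch in the frame of sample_mouth between 0.003 and 0.02 m and angle between torch's own z axis and vertical below 0.12 rad and linear speed of torch below 0.02 m/s and contact force between the fingers and torch above 0.5 N and contact force between torch and sample below 0.05 N and contact force between torch and holder below 0.05 N and contact force between torch and blank below 0.05 N); the arm keeps its last pose, push and grip.
It fails at once if the open sample is tipped by more than 0.5 rad (angle between sample's own z axis and vertical above 0.5 rad).
It fails at once if the torch touches a cuvette or the holder (contact force between torch and sample above 0.3 N or contact force between torch and blank above 0.3 N or contact force between torch and holder above 0.3 N).
It fails at once if the laser supply or the detector box is bumped (torch over 1 N, arm, fingers or a cuvette over 3 N) (contact force between torch and laser_supply above 1 N or contact force between any of the arm, the fingers, sample, blank and laser_supply above 3 N or contact force between torch and detector_box above 1 N or contact force between any of the arm, the fingers, sample, blank and detector_box above 3 N).
It fails at once if a post holder, the beaker or the vial is shifted by more than 30 mm or tipped (distance of any of tall_post, short_post, beaker, vial from where it was at the start of the episode above 0.03 m or angle between any of tall_post, short_post, beaker, vial's own z axis and vertical above 0.3 rad).
It also fails if it takes over 72 s, if anything falls off the work surface, if the arm or the gripper's body presses on something with over 40 N, if the wrist force passes 120 N, or if a joint passes its speed limit or range.

## Working session

There is one attempt and no reset: what is moved stays moved. The work goes in short steps, Python scripts to look and compute and a shell command to move; the robot and the scene stay as the last step left them, time stands still between calls to the robot, and variables do not carry over. Pictures are saved under pics/ and viewed, about 8 in all and at most 12, crops included, and the job is handed in when it is done.

```bash
mkdir -p pics; ls
cat > h.py <<'E'
import numpy as np,cv2
from station import bot
from scipy.spatial.transform import Rotation as R
def snap(n):
    im,d=bot.snapshot(n); return np.ascontiguousarray(im),d
def pts(n,d):
    c=bot.get_calibration(n);T=np.array(c["world_from_camera"])
    v,u=np.mgrid[:d.shape[0],:d.shape[1]]
    P=np.stack([(u-c["cx"])/c["fx"]*d,-(v-c["cy"])/c["fy"]*d,-d],-1)
    return P@T[:3,:3].T+T[:3,3]
def onplane(n,u,v,z):
    c=bot.get_calibration(n);T=np.array(c["world_from_camera"])
    r=T[:3,:3]@np.array([(u-c["cx"])/c["fx"],-(v-c["cy"])/c["fy"],-1]);o=T[:3,3]
    return o+r*(z-o[2])/r[2]
E
python3 - <<'E'
from h import *
for n in("scene","top"):
    c=bot.get_calibration(n);print(n,{k:(np.round(v,3).tolist() if k!="" else v) for k,v in c.items()})
    im,d=snap(n);np.savez("pics/"+n+"0.npz",im=im,d=d)
    cv2.imwrite(f"pics/{n}0.png",cv2.resize(im,(800,600),interpolation=cv2.INTER_CUBIC))
print(bot.sense())
E
```

```text
pics
scene {'fx': 431.604, 'fy': 431.604, 'cx': 257.656, 'cy': 199.787, 'world_from_camera': [[-0.727, 0.454, -0.516, -207.758], [-0.687, -0.491, 0.535, 732.753], [-0.011, 0.744, 0.669, 1000.64], [0.0, 0.0, 0.0, 1.0]]}
top {'fx': 456.017, 'fy': 456.017, 'cx': 256.29, 'cy': 191.195, 'world_from_camera': [[-0.0, 0.997, -0.078, 405.244], [-1.0, 0.0, 0.006, -27.59], [0.006, 0.078, 0.997, 1586.431], [0.0, 0.0, 0.0, 1.0]]}
{'t': 0.1, 'q': array([-1.39809196e+00,  8.79366360e-02,  1.37210592e+00, -3.12963981e-05,
        1.68359447e+00, -1.03109172e-01]), 'qd': array([-0.00014123,  0.00062389, -0.00438288, -0.00063072,  0.00223864,
       -0.00067617]), 'tau': array([ 1.50978201e-03, -3.53017080e+01, -3.14217746e+01, -1.36930421e-04,
        7.94145948e-03, -1.33505358e-05]), 'eef_pos': array([ 149.68595652, -528.7797714 ,  230.22439292]), 'eef_rot': array([-3.10974421e+00, -4.31588777e-01,  1.60442352e-04]), 'force': array([ 0.07906238, -0.03871381,  0.2618655 ]), 'ft_torque': array([-0.0070903 ,  0.01627456,  0.01749841]), 'gripper_width': 0.998319701286461}
```

View pics/top0.png

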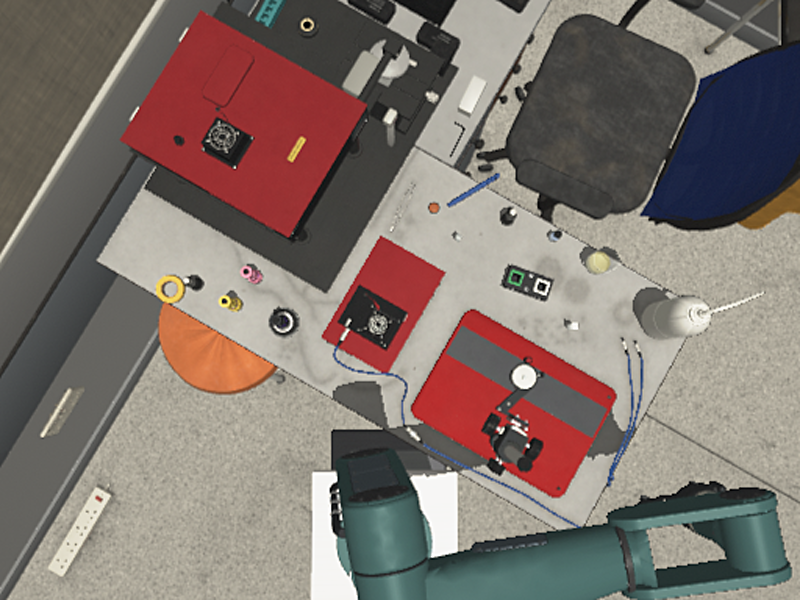

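View pics/scene0.png

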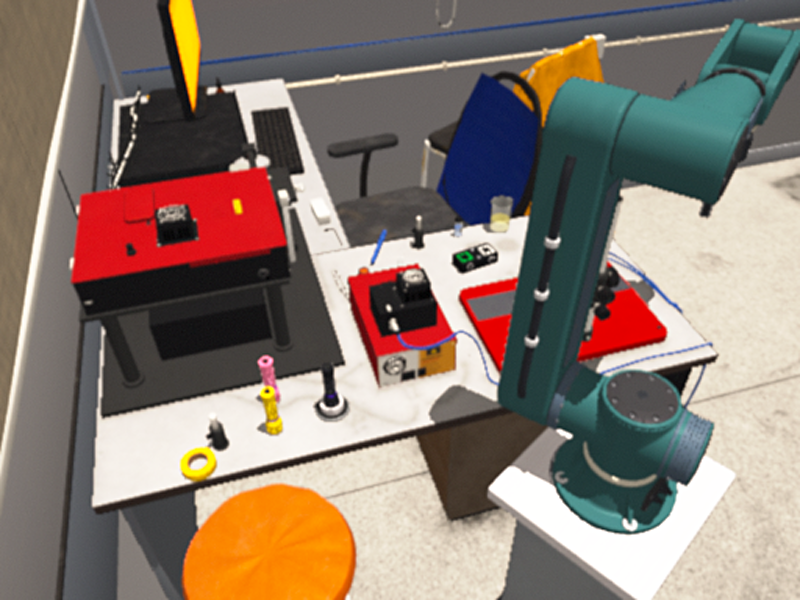

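The top view shows the holder at about (527,281), with its green well at (516,276) and white well at (542,287). The torch stand is at (284,320). Cuvette candidates are a small pale thing with a white top at (571,323) and another at (456,236). The pink (252,273) and yellow (231,300) torches are decoys. Next is a close crop to check.

Run:
```python
from h import *
z=np.load("pics/top0.npz");im,d=z["im"],z["d"]
c=im[130:225,265:400]
a=cv2.resize(c,None,fx=5.9,fy=5.9,interpolation=cv2.INTER_CUBIC)
cv2.imwrite("pics/crop1.png",a[:590])
P=pts("top",d)
hsv=cv2.cvtColor(im,cv2.COLOR_BGR2HSV)
def blobs(m,lab,lo=3):
    n,l,s,ce=cv2.connectedComponentsWithStats(m.astype(np.uint8))
    for i in range(1,n):
        if s[i,4]>=lo: 
            u,v=ce[i]; q=P[l==i]; print(lab,ce[i].round(1),s[i,2:5],"med",np.median(q,0).round(0))
reg=np.zeros(im.shape[:2],bool);reg[130:225,265:400]=1
H,S,V=hsv[...,0],hsv[...,1],hsv[...,2]
blobs(reg&(H>50)&(H<85)&(S>90)&(V>60),"green",8)
blobs(reg&(V>225)&(S<25),"white",5)
# height map
hm=(P[...,2]>18)&(d>0);hm[:, :]&=reg
blobs(hm,"tall",4)
reg2=np.zeros_like(reg);reg2[190:220,165:200]=1
blobs(reg2&(P[...,2]>15),"torchst"); blobs(reg2&(P[...,2]>80),"torchtop",2)
```

```text
green [329.8 177.3] [11 11 54] med [ 574. -290.   29.]
white [328.1 135.3] [3 4 9] med [ 710. -276.   83.]
white [346.3 183.4] [10 11 37] med [ 553. -345.   29.]
white [367.2 208.4] [ 5  5 19] med [ 466. -411.   50.]
tall [326.2 137.6] [ 9 11 69] med [ 707. -273.   55.]
tall [293.4 150.9] [ 6  5 19] med [ 666. -164.   33.]
tall [355.6 150.6] [ 8  7 40] med [ 665. -376.   48.]
tall [386.  166.7] [ 22  18 277] med [ 610. -480.   42.]
tall [271.4 182.3] [ 20  47 498] med [555. -84.  99.]
tall [338.1 180.8] [ 33  24 405] med [ 563. -318.   28.]
tall [311.2 214.9] [ 66  27 979] med [ 442. -217.   30.]
tall [366.6 208.6] [ 6  4 22] med [ 466. -409.   48.]
torchst [180.  205.7] [ 15  13 133] med [476. 217.  42.]
torchtop [176.8 204.8] [ 9  8 54] med [476. 220. 116.]
```

View pics/crop1.png

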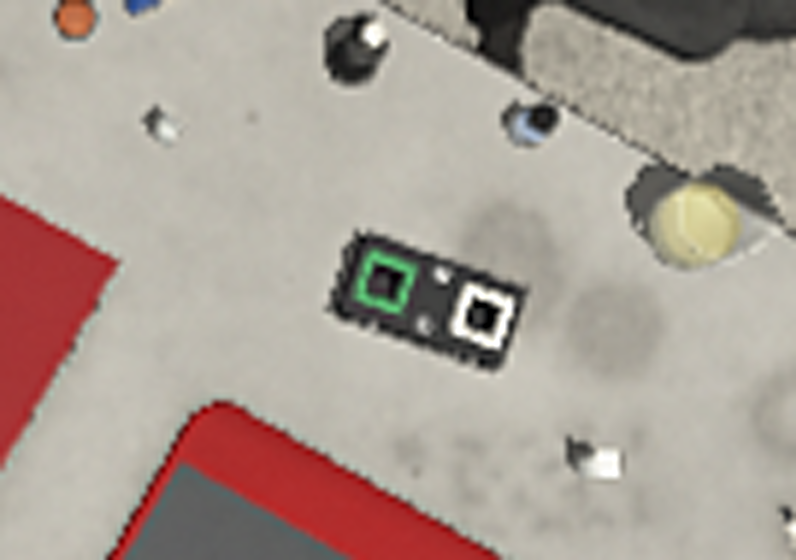

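The crop shows the sample (small clear cuvette) near original pixel (292,151) and the white-capped blank at (367,208). The holder wells are at (330,177) and (346,183). Next: cross-check in the scene view and get the arm geometry to clear the post.

```bash
cat >> h.py <<'E'
def proj(n,p):
    c=bot.get_calibration(n);T=np.linalg.inv(np.array(c["world_from_camera"]));q=T[:3,:3]@np.asarray(p,float)+T[:3,3]
    return np.array([c["cx"]+c["fx"]*q[0]/-q[2],c["cy"]-c["fy"]*q[1]/-q[2]])
E
python3 - <<'E'
from h import *
z=np.load("pics/top0.npz");it,dt=z["im"],z["d"];z=np.load("pics/scene0.npz");i2,d2=z["im"],z["d"]
P=pts("top",dt);P2=pts("scene",d2)
tiles=[]
for n,im,p in(("top",it,(666,-164,25)),("scene",i2,(666,-164,25)),("top",it,(466,-409,25)),("scene",i2,(466,-409,25)),("scene",i2,(563,-318,28)),("scene",i2,(476,218,60))):
    u,v=proj(n,p).round().astype(int);print(n,p,u,v)
    w=16 if p[0] in(666,466) else 26
    t=im[v-w:v+w,u-w:u+w]; tiles.append(cv2.resize(t,(260,260),interpolation=cv2.INTER_NEAREST))
cv2.imwrite("pics/tiles.png",np.vstack([np.hstack(tiles[:3]),np.hstack(tiles[3:])]))
# arm heights from top view
m=(dt>0)&(P[...,2]>250)
for y in range(0,-600,-60):
    k=m&(abs(P[...,1]-y)<8)&(P[...,0]<300)
    if k.any(): print(y,"zmax",P[k][:,2].max().round(),"x",P[k][:,0].min().round(),P[k][:,0].max().round())
print("torch tail top centre",onplane("top",176.8,204.8,112))
for nm,u,v,zz in(("g",329.8,177.3,28),("w",346.3,183.4,28),("blank",367.2,208.4,50)):print(nm,onplane("top",u,v,zz).round(1))
h=cv2.cvtColor(i2,cv2.COLOR_BGR2HSV)
mg=(h[...,0]>50)&(h[...,0]<85)&(h[...,1]>90)&(h[...,2]>60)&(abs(P2[...,0]-563)<90)&(abs(P2[...,1]+318)<90)
n,l,s,c=cv2.connectedComponentsWithStats(mg.astype(np.uint8))
for i in range(1,n):print("g scene",c[i],s[i,4],onplane("scene",*c[i],28).round(1))
mw=(h[...,1]<30)&(h[...,2]>215)&(P2[...,0]>440)&(P2[...,0]<640)&(P2[...,1]<-280)&(P2[...,1]>-440)&(P2[...,2]>20)
n,l,s,c=cv2.connectedComponentsWithStats(mw.astype(np.uint8))
for i in range(1,n):
  if s[i,4]>3:print("w scene",c[i],s[i],onplane("scene",*c[i],28).round(1),onplane("scene",*c[i],50).round(1))
E
```

```text
top (666, -164, 25) 293 151
scene (666, -164, 25) 255 169
top (466, -409, 25) 365 209
scene (466, -409, 25) 339 162
scene (563, -318, 28) 304 162
scene (476, 218, 60) 212 247
0 zmax 657.0 x 91.0 222.0
-60 zmax 645.0 x 88.0 222.0
-120 zmax 625.0 x 84.0 134.0
-180 zmax 615.0 x 80.0 145.0
-240 zmax 606.0 x 75.0 233.0
-300 zmax 593.0 x 68.0 159.0
-360 zmax 584.0 x 63.0 179.0
-420 zmax 589.0 x 72.0 189.0
-480 zmax 595.0 x 83.0 203.0
-540 zmax 601.0 x 89.0 214.0
torch tail top centre [476.54448586 220.99889368 112.        ]
g [ 575.2 -289.3   28. ]
w [ 554.1 -345.8   28. ]
blank [ 467.3 -410.5   50. ]
g scene [297.31578947 164.07017544] 57 [ 571.  -289.4   28. ]
w scene [313.41666667 159.5       ] [312 157   4   6  12] [ 544.6 -352.1   28. ] [ 527.6 -327.5   50. ]
w scene [307.875 159.875] [307 158   3   5   8] [ 558.4 -336.2   28. ] [ 541.1 -312.    50. ]
```

View pics/tiles.png

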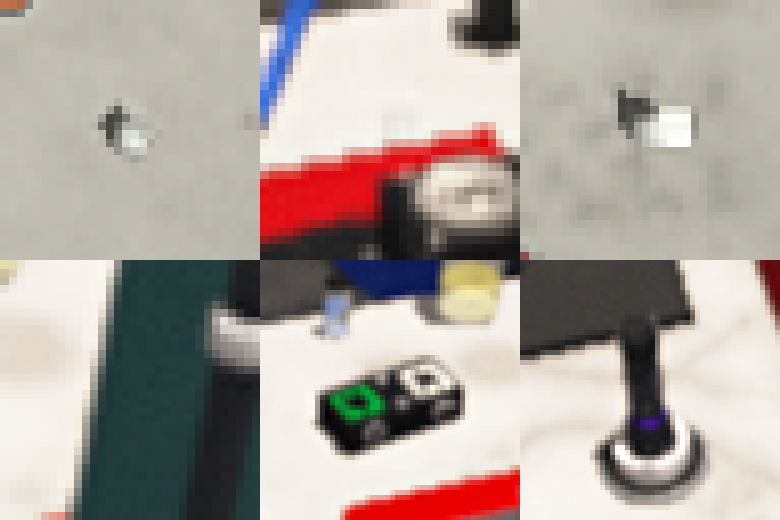

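The tiles confirm the cuvettes: the sample is clear and open at top (293,151), and the blank's white cap is at (367,208) with its sides nearly along the image axes. The torch is upright in its stand in the scene view at (212,247). Wells measure 60.3 mm apart against 60 given, and the holder yaw is about -20.5°. I'll rise, turn and go toward the blank while printing the sample patch.

```bash
python3 - <<'E'
from h import *
z=np.load("pics/top0.npz");it,dt=z["im"],z["d"];P=pts("top",dt)
g=cv2.cvtColor(it,cv2.COLOR_BGR2GRAY)
print(g[144:158,286:301]);print(P[144:158,286:301,2].round().astype(int))
print(g[202:215,359:375]);print(P[202:215,359:375,2].round().astype(int))
E
python3 -m inch '[[0,0,-0.18,0,0,-0.03,0],[0,0,-0.18,0.03,0,-0.02,0],[0,0,-0.18,0.04,0,0,0],[0,0,-0.18,0.04,0,0,0],[0,0,-0.18,0.02,0.03,0,0],[0,0,-0.18,0,0.04,0,0],[0,0,-0.18,0,0.05,0,0],[0,0,0,0,0,0,0]]' 20
```

```text
[[189 188 190 192 191 189 187 187 189 187 188 188 188 188 185]
 [187 188 188 191 191 188 187 187 188 186 186 185 187 187 188]
 [188 187 187 189 192 190 190 187 187 185 183 185 185 187 187]
 [188 188 189 193 190 172 195 193 188 183 183 185 184 185 187]
 [188 188 192 195 156  94 179 197 195 185 182 184 182 185 185]
 [188 190 190 157  68  79 121 179 188 185 186 183 181 185 185]
 [186 188 182 110  72 104 174 180 178 181 190 185 183 186 186]
 [183 187 193 183  72 131 215 221 193 191 177 184 184 185 184]
 [184 185 188 182 116 141 214 237 222 168 186 184 183 185 184]
 [185 183 184 189 183 147 176 195 202 184 185 184 185 185 186]
 [184 183 185 186 189 188 176 164 175 183 185 187 187 187 186]
 [183 182 183 185 187 189 186 182 187 185 185 188 187 188 189]
 [184 184 184 185 185 186 188 186 185 184 187 186 186 188 187]
 [187 185 186 184 186 186 186 187 186 183 185 186 185 185 184]]
[[-1  5  2  2  2 -1 -4 -4  7  6 11  2 -5 -4  2]
 [ 0  1  0 -1 -7  1  6  1 -2  4  2  1  3  3  5]
 [ 4  0  2  1 -1 -3  2  0 -1  1  1  4  3  4 -5]
 [ 6 -5 -2 -1 -3  0 -2 -3  2  0 -2  4 -2 -2 -8]
 [ 0 -3 -3  1 -4  0  7  2
[... 1850 characters left out ...]
  -1   -1    9   23   40   49   46   49   51   -3   -4    7
    -8    2]
 [  -1    8    0   -1   17   27   36   48   51   57   43    0    3    0
     4    0]
 [  -3   -1   -2   -2   15   27   45   44   50   50   50   -4    0    3
     1    2]
 [  -3    1   -6   -3    1   -4    1    0   -2   -2    2    3    0    0
    -6    0]
 [   2    5   -4    1   -1    4   -8   -2   -3    3    0    1    0  -10
    -1    0]
 [  -1   -6   -6    2   -7   -1    2   -7    0   -6    5    0    2    1
    -2   -2]
 [   4   -2    3    1    0    1    0    3   -3    7   -5    0    3    5
    -3    1]]
t: 1.1
eef_pos: [362.7, -480.8, 275.4]
eef_rot: [-2.209, -2.218, -0.009]
force: [-0.8, -0.5, 0.5]
gripper_width: 0.5
```

```bash
python3 -m inch '[[0,0,0,0.03,0.05,0,0],[0,0,0,0.03,0.05,0.02,0],[0,0,0,0.01,0.005,0.05,0],[0,0,0,0,0,0.05,0],[0,0,0,0,0,0.05,0],[0,0,0,0,0,0.01,0],[0,0,0,0,0,0,0],[0,0,0,0,0,0,0]]'; python3 -c "
from h import *
p=onplane('top',293.4,150.9,31);print(p, onplane('top',367.4,208.3,50), onplane('top',176.8,204.8,112))
print(bot.sense()['q'].round(3))"
```

```text
t: 2.1
eef_pos: [464.9, -409.5, 94.5]
eef_rot: [-2.226, -2.205, -0.003]
force: [0.1, 0.1, -0.1]
gripper_width: 0.501
[ 666.31435153 -164.40914998   31.        ] [ 467.61916697 -411.23171538   50.        ] [476.54448586 220.99889368 112.        ]
[-0.815  0.307  1.386  0.002  1.456 -0.806]
```

```bash
python3 -m inch '[[0,0,0,-0.002,0.0025,0.03,0],[0,0,0,0,0,0.03,0],[0,0,0,0,0,0.0075,0],[0,0,0,0,0,0,0],[0,0,0,0,0,0,1],[0,0,0,0,0,0,1],[0,0,0,0,0,0,1],[0,0,0,0,0,0,1]]' 25
```

```text
t: 3.1
eef_pos: [474.1, -419.9, 43.1]
eef_rot: [2.218, 2.194, 0.002]
force: [0.5, -0.3, -0.6]
gripper_width: 0.142
```

```bash
python3 -c "
from h import *
s=bot.sense();print({k:np.round(v,3) for k,v in s.items()})
im,d=snap('top');c=cv2.resize(im[150:384,230:470],None,fx=2.5,fy=2.5,interpolation=cv2.INTER_CUBIC);cv2.imwrite('pics/a.png',c)"
```

```text
{'t': np.float64(3.1), 'q': array([-0.815,  0.357,  1.429,  0.002,  1.334, -0.805]), 'qd': array([ 0.001, -0.004, -0.001, -0.001, -0.   ,  0.   ]), 'tau': array([-6.0000e-03, -4.4410e+01, -2.9025e+01,  7.0000e-03, -9.9000e-02,
        0.0000e+00]), 'eef_pos': array([ 474.084, -419.903,   43.128]), 'eef_rot': array([2.218e+00, 2.194e+00, 2.000e-03]), 'force': array([ 0.457, -0.306, -0.598]), 'ft_torque': array([-0.003, -0.001, -0.05 ]), 'gripper_width': np.float64(0.142)}
```

View pics/a.png

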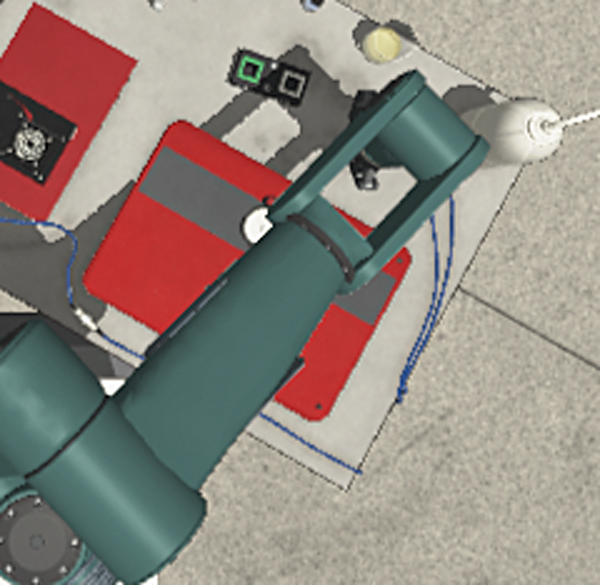

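The top view shows the gripper at about (370,150) under the wrist and the holder undisturbed at (270,78). The tool stopped at z 43, above the commanded 27, with a slight tilt, so I'll check from the side before going on.

```bash
python3 -c "
from h import *
im,d=snap('scene');u,v=proj('scene',(470,-415,40)).round().astype(int);print(u,v)
a=max(v-70,0);c=cv2.resize(im[a:a+110,u-60:u+70],None,fx=5,fy=5,interpolation=cv2.INTER_CUBIC);cv2.imwrite('pics/b.png',c)"
```

```text
340 158
```

View pics/b.png

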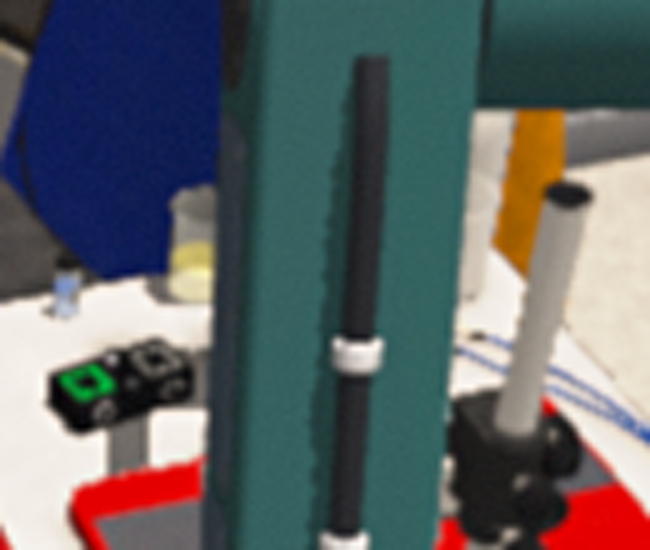

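```bash
python3 -m inch '[[0,0,0,0,0,0,1],[0,0,0,0,0,0,1],[0,0,0,0,0,0,1],[0,0,0,0,0,0,1],[0,0,0,0,0,0,1],[0,0,0,0,0,0,1],[0,0,0,0,0,0,1],[0,0,0,0,0,0,1]]'; python3 -c "
from h import *
s=bot.sense();print({k:np.round(v,3) for k,v in s.items()})"
```

```text
t: 4.2
eef_pos: [473.8, -419.5, 42.3]
eef_rot: [2.219, 2.195, 0.002]
force: [-0.0, -0.1, -1.1]
gripper_width: 0.144
{'t': np.float64(4.2), 'q': array([-0.815,  0.358,  1.43 ,  0.002,  1.334, -0.804]), 'qd': array([-0.001,  0.001, -0.001, -0.   ,  0.003,  0.001]), 'tau': array([ 0.0000e+00, -4.4317e+01, -2.8916e+01,  7.0000e-03, -8.7000e-02,
       -0.0000e+00]), 'eef_pos': array([ 473.778, -419.526,   42.308]), 'eef_rot': array([2.219e+00, 2.195e+00, 2.000e-03]), 'force': array([-0.021, -0.123, -1.078]), 'ft_torque': array([ 0.022,  0.011, -0.043]), 'gripper_width': np.float64(0.144)}
```

```bash
python3 -m inch '[[0,0,0,0,0,-0.03,1],[0,0,0,0,0,-0.05,1],[0,0,0,0.02,0.03,-0.05,1],[0,0,0,0.04,0.02,-0.03,1],[0,0,0,0.04,0.02,0,1],[0,0,0,0,0,0,1],[0,0,0,0,0,0,1],[0,0,0,0,0,0,1]]'; python3 -c "
from h import *
s=bot.sense();print({k:np.round(v,3) for k,v in s.items()})
im,d=snap('scene');t,_=snap('top')
p=s['eef_pos'];u,v=proj('scene',p).round().astype(int);print(u,v)
a=t[195:221,352:384];A=cv2.resize(a,(400,325),interpolation=cv2.INTER_CUBIC)
c=cv2.resize(im[max(v-40,0):max(v-40,0)+65,u-40:u+40],(400,325),interpolation=cv2.INTER_CUBIC);cv2.imwrite('pics/c.png',np.hstack([A,c]))"
```

```text
t: 5.2
eef_pos: [543.4, -317.0, 206.3]
eef_rot: [2.224, 2.192, 0.004]
force: [-0.1, -0.3, 0.2]
gripper_width: 0.146
{'t': np.float64(5.2), 'q': array([-6.180e-01,  2.560e-01,  1.226e+00, -1.000e-03,  1.641e+00,
       -6.030e-01]), 'qd': array([-0.01 ,  0.002,  0.   , -0.007, -0.002, -0.002]), 'tau': array([ 4.8400e-01, -4.2884e+01, -3.1594e+01,  5.2000e-02, -7.6000e-02,
        2.0000e-03]), 'eef_pos': array([ 543.435, -316.989,  206.251]), 'eef_rot': array([2.224, 2.192, 0.004]), 'force': array([-0.143, -0.297,  0.215]), 'ft_torque': array([ 0.051, -0.007,  0.01 ]), 'gripper_width': np.float64(0.146)}
311 122
```

View pics/c.png

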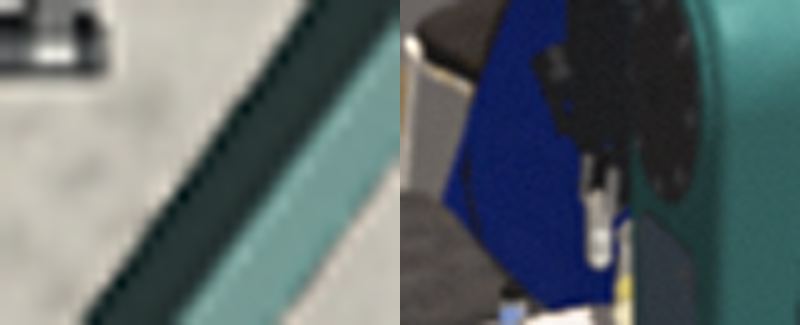

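The right tile shows the blank hanging in the fingers at about (600,230) with the fingertips at the cap, so it is held. I need its offset along the pads and how far it hangs below the tips. I'll intersect scene rays with the jaw mid-plane, which is known.

```bash
python3 -m inch '[[0,0,0.18,0,0,0,1],[0,0,0.18,0,0,0,1],[0,0,0,0,0,0,1],[0,0,0,0,0,0,1],[0,0,0,0,0,0,1],[0,0,0,0,0,0,1],[0,0,0,0,0,0,1],[0,0,0,0,0,0,1]]'
cat >> h.py <<'E'
def onplane_n(n,u,v,p,nn):
    c=bot.get_calibration(n);T=np.array(c["world_from_camera"])
    r=T[:3,:3]@np.array([(u-c["cx"])/c["fx"],-(v-c["cy"])/c["fy"],-1]);o=T[:3,3]
    return o+r*((p-o)@nn)/(r@nn)
E
python3 -c "
from h import *
s=bot.sense();p=s['eef_pos'];r=R.from_rotvec(s['eef_rot']);M=r.as_matrix();print(p.round(1),M.round(3).tolist(),s['gripper_width'])
im,d=snap('scene');u,v=proj('scene',p).round().astype(int);print(u,v)
np.savez('pics/s5.npz',im=im,d=d)
g=cv2.cvtColor(im,cv2.COLOR_BGR2GRAY);print(g[v-8:v+20,u-9:u+10])
for k in (0,20,42): print(k,proj('scene',p+M@[0,0,k]).round(1),proj('scene',p+M@[5,0,k]).round(1))
"
```

```text
t: 6.3
eef_pos: [541.1, -320.2, 204.1]
eef_rot: [2.592, 1.749, 0.006]
force: [0.1, -0.0, 0.3]
gripper_width: 0.149
[ 541.1 -320.2  204.1] [[0.375, 0.927, 0.012], [0.927, -0.374, -0.01], [-0.005, 0.014, -1.0]] 0.14912134393091336
312 123
[[ 30  30  30  31  31  45  73  48  29  43  38  29  27  29  41  47  42  34
   30]
 [ 32  32  31  32  30  48  72  46  36  68  67  42  27  30  40  45  46  36
   34]
 [ 32  32  30  31  29  46  71  44  45  91  98  55  29  30  41  48  48  38
   37]
 [ 33  30  28  30  26  42  59  38  46  98 101  58  31  30  42  48  48  44
   40]
 [ 30  30  30  31  30  36  55  42  51  98  96  56  30  29  41  48  48  46
   44]
 [ 30  31  30  29  26  44  76  81  80 103  94  52  28  31  43  47  50  49
   46]
 [ 30  31  30  29  25  57 119 130 114 109  86  47  26  27  42  47  49  47
   48]
 [ 31  30  31  30  26  64 134 149 128 111  80  42  25  31  40  49  48  48
   48]
 [ 31  33  33  28  25  59 136 157 133 111  76  45  34  34  43  46  47  41
   47]
 [ 31  30  32  29  28  60 131 164 146 119  92  61  50  47  52  52  52  50
   47]
 [ 33  30  33  29  26  57 128 167 163 141 104  62  47
[... 797 characters left out ...]
1  62  75 132 138  83  52  52  56
   53]
 [ 34  32  31  31  27  29  35  51  53  41  38  81 135 143  89  53  53  52
   53]
 [ 32  30  33  30  30  32  26  26  26  23  38  98 157 168 104  50  54  54
   53]
 [ 32  32  33  30  32  31  27  27  28  25  49 122 180 183 112  55  53  54
   52]
 [ 34  34  30  30  28  32  30  29  31  24  61 137 189 184 114  54  49  54
   55]
 [ 32  31  32  31  29  31  30  29  29  25  60 137 183 181 109  54  51  54
   56]
 [ 30  29  26  26  27  27  26  31  26  24  58 130 172 175 109  53  49  54
   55]
 [ 24  25  22  25  34  47  41  45  46  42  76 140 183 193 122  55  49  53
   55]]
0 [312.4 122.7] [311.1 123. ]
20 [311.9 127.6] [310.7 128. ]
42 [311.4 132.9] [310.2 133.3]
```

The blank hangs about 43 mm below the tips and is a bit tilted, because it is held only by its cap. I'll stand it on free bench near (625,-215), let go, and regrip it deeper.

```bash
python3 -m inch '[[0.014,0.005,0,0.045,0.013,0,1],[0,0,0,0.045,0.013,0,1],[0,0,0,0.039,0.0125,0,1],[0,0,0,0,0,0.05,1],[0,0,0,0,0,0.05,1],[0,0,0,0,0,0.04,1],[0,0,0,0,0,0,1],[0,0,0,0,0,0,1]]'
```

```text
t: 7.35
eef_pos: [631.0, -212.6, 64.6]
eef_rot: [2.597, 1.754, 0.007]
force: [-0.5, -0.1, 0.3]
gripper_width: 0.144
```

```bash
python3 -m inch '[[0,0,0,0,0,0.014,1],[0,0,0,0,0,0.003,1],[0,0,0,0,0,0.003,1],[0,0,0,0,0,0.002,1],[0,0,0,0,0,0,1],[0,0,0,0,0,0,1],[0,0,0,0,0,0,1],[0,0,0,0,0,0,1]]'; python3 -c "
from station import bot;print(bot.sense()['force'],bot.sense()['q'].round(3))"
```

```text
t: 8.35
eef_pos: [634.5, -214.5, 48.1]
eef_rot: [2.59, 1.748, 0.016]
force: [0.4, -0.1, -0.1]
gripper_width: 0.143
[ 0.40409396 -0.06843611 -0.10087169] [-0.411  0.43   1.32  -0.     1.372 -0.027]
```

```bash
python3 -m inch '[[0,0,0,0,0,0,0.3],[0,0,0,0,0,0,0],[0,0,0,0,0,0,0],[0,0,0,0,0,-0.04,0],[0,0,0,0,0,-0.05,0],[0,0,0,-0.05,0.0,-0.03,0],[0,0,0,-0.06,0,0,0],[0,0,0,-0.06,0,0,0]]'; python3 -c "
from h import *
im,d=snap('top');i2,_=snap('scene');P=pts('top',d)
A=cv2.resize(im[140:180,285:339],(540,400),interpolation=cv2.INTER_CUBIC)
u,v=proj('scene',(634,-214,25)).round().astype(int);print(u,v)
B=cv2.resize(i2[v-20:v+20,u-13:u+13],(260,400),interpolation=cv2.INTER_CUBIC)
cv2.imwrite('pics/d.png',np.hstack([A,B]))
m=(P[...,2]>38)&(P[...,2]<90);m[:140]=0;m[180:]=0;m[:,:285]=0;m[:,339:]=0
n,l,s,c=cv2.connectedComponentsWithStats(m.astype(np.uint8))
for i in range(1,n):
  if s[i,4]>2: print(c[i].round(1),s[i],np.median(P[l==i],0).round(1),onplane('top',*c[i],48).round(1))
"
```

```text
t: 9.35
eef_pos: [570.0, -370.2, 171.8]
eef_rot: [2.581, 1.761, 0.016]
force: [0.3, -0.5, 0.1]
gripper_width: 0.5
271 167
[326.3 140.4] [324 140   6   2   9] [ 698.3 -274.6   48.1] [ 699.6 -275.7   48. ]
[295.  149.3] [294 149   3   2   3] [ 670.5 -168.7   45.3] [ 668.9 -168.4   48. ]
[293. 152.] [292 151   3   3   3] [ 659.9 -161.6   46.5] [ 659.7 -161.5   48. ]
[305.7 161.1] [304 159   5   5  18] [ 628.4 -205.3   50.7] [ 628.6 -204.6   48. ]
```

View pics/d.png

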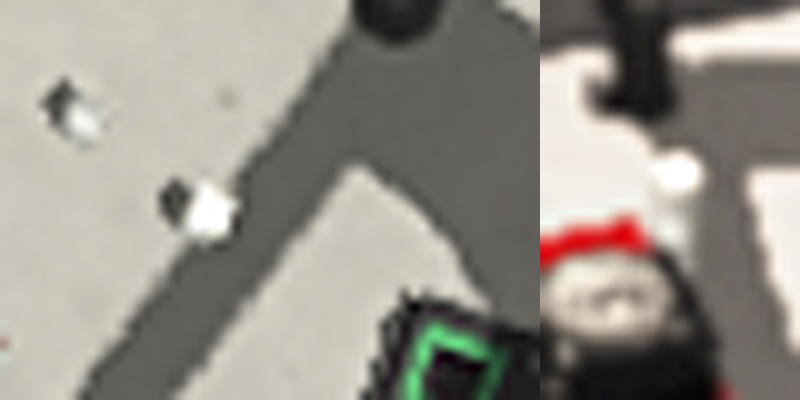

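Blank now stands upright, cap at crop (212,212), which is (629,-205) by the top view, and the sample is untouched at (75,110). The grip TCP readings differ by about 10 mm from the camera fixes, so I'll compare both cameras on the cap and make a helper that prints the needed deltas.

```bash
cat >> h.py <<'E'
def need(x,y,z,psi):
    s=bot.sense();Rm=R.from_rotvec(s['eef_rot']);a=np.radians(psi)
    Rt=R.from_matrix(np.array([[np.cos(a),np.sin(a),0],[np.sin(a),-np.cos(a),0],[0,0,-1]]).astype(float))
    print("at",s['eef_pos'].round(1),"turn",(Rm.inv()*Rt).as_rotvec().round(3),"shift tool mm",Rm.inv().apply(np.array([x,y,z])-s['eef_pos']).round(1),"w",round(float(s['gripper_width']),3))
def cap(n,p,rad=6,thr=190):
    im,d=snap(n);u,v=proj(n,p).round().astype(int);h=cv2.cvtColor(im,cv2.COLOR_BGR2HSV)
    m=np.zeros(d.shape,np.uint8);m[v-rad:v+rad+1,u-rad:u+rad+1]=1
    m&=((h[...,1]<40)&(h[...,2]>thr)).astype(np.uint8)
    k,l,st,c=cv2.connectedComponentsWithStats(m)
    for i in range(1,k):
        if st[i,4]>4: print(n,c[i].round(1),st[i,2:],onplane(n,*c[i],p[2]).round(1))
E
python3 -c "
from h import *
cap('top',(628,-205,50),thr=225);cap('scene',(628,-205,48),thr=235)
need(628.5,-205,100,69.5);print(bot.sense()['q'].round(4))"
```

```text
top [305.4 161.2] [ 4  5 16] [ 627.6 -203.2   50. ]
scene [267.7 163.7] [ 8  8 37] [ 635.7 -197.2   48. ]
at [ 569.6 -370.2  170.8] turn [ 0.018  0.    -0.019] shift tool mm [175.3  -7.3  70.6] w 0.499
[-0.6621  0.3804  1.1372  0.0049  1.6066 -0.2847]
```

```bash
python3 -m inch '[[0.018,0,-0.019,0.04,-0.002,0,0],[0,0,0,0.05,-0.002,0,0],[0,0,0,0.05,-0.002,0,0],[0,0,0,0.035,-0.001,0.03,0],[0,0,0,0,0,0.04,0],[0,0,0,0,0,0,0],[0,0,0,0,0,0,0],[0,0,0,0,0,0,0]]';python3 -c "
from h import *
need(628.5,-204.5,27,69.5);print(bot.sense()['q'].round(4))
i2,_=snap('scene');p=bot.sense()['eef_pos'];u,v=proj('scene',p).round().astype(int);print(u,v,proj('scene',(628,-204,50)))
cv2.imwrite('pics/e.png',cv2.resize(i2[v-25:v+25,u-30:u+30],(780,650)[:2],interpolation=cv2.INTER_CUBIC)[:600])"
```

```text
t: 10.55
eef_pos: [630.7, -187.6, 102.3]
eef_rot: [2.57, 1.807, 0.009]
force: [0.6, -0.2, -0.3]
gripper_width: 0.503
at [ 630.7 -187.6  102.3] turn [ 0.004 -0.004  0.013] shift tool mm [-17.    3.4  75.2] w 0.503
[-0.3774  0.3762  1.2803  0.0043  1.4817 -0.0326]
267 153 [270.48979089 163.29843863]
```

View pics/e.png

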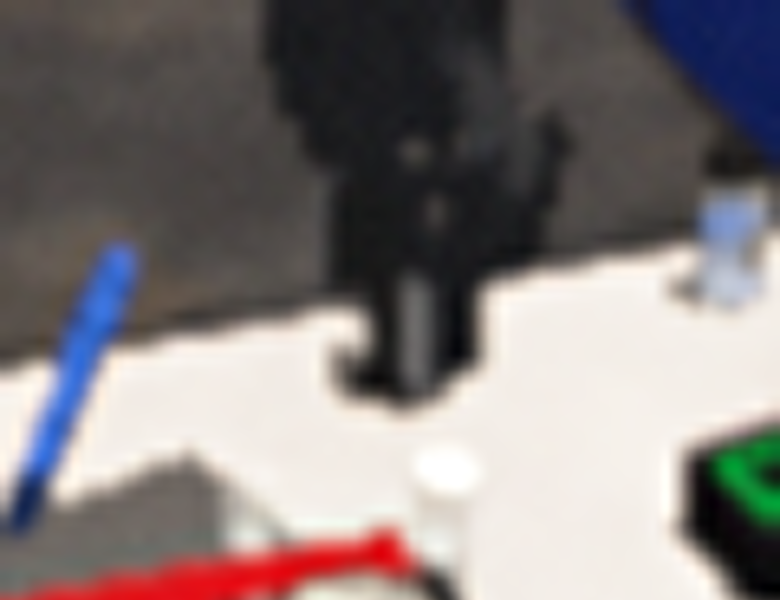

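The view shows the gripper at about (410,330) and the blank cap at (445,468), so I'm about 17 mm past it in tool x. I'll locate the fingertips by depth to check the TCP reading.

```bash
python3 -c "
from h import *
i2,d=snap('scene');P=pts('scene',d);s=bot.sense();p=s['eef_pos'];M=R.from_rotvec(s['eef_rot']).as_matrix()
Q=(P-p)@M
v,u=np.mgrid[:384,:512]
g=cv2.cvtColor(i2,cv2.COLOR_BGR2GRAY)
m=(d>0)&(abs(Q[...,0])<70)&(abs(Q[...,1])<75)&(Q[...,2]<45)&(Q[...,2]>-60)&(g<110)
for z0 in range(-60,45,10):
    k=m&(Q[...,2]>=z0)&(Q[...,2]<z0+10)
    if k.sum(): q=Q[k];print(z0,k.sum(),'x',np.percentile(q[:,0],[3,50,97]).round(),'y',np.percentile(q[:,1],[3,50,97]).round())
k=m&(Q[...,2]>-30)
for a in np.hstack([u[k][:,None],v[k][:,None],Q[k].round(),g[k][:,None]])[::2]:print(a.astype(int).tolist(),end=' ')
"
```

```text
-60 41 x [-8.  9. 13.] y [-55. -37.  45.]
-50 19 x [-3.  8. 14.] y [-42.  21.  36.]
-40 25 x [-6.  5. 11.] y [-38.  18.  27.]
-30 30 x [-9.  4. 13.] y [-37.  -3.  26.]
-20 25 x [-10.  -1.  11.] y [-38.  19.  26.]
-10 17 x [-12.   4.  10.] y [-32.  21.  25.]
0 7 x [47. 59. 68.] y [-75. -73. -69.]
[261, 143, 10, 26, -30, 75] [264, 143, 0, 23, -29, 26] [266, 143, -7, 22, -27, 25] [263, 144, 3, 25, -24, 24] [265, 144, -2, 20, -26, 26] [267, 144, -10, 20, -23, 28] [262, 145, 8, 24, -22, 47] [264, 145, -1, 26, -18, 23] [266, 145, -9, 25, -16, 26] [261, 146, 9, 28, -15, 75] [263, 146, 7, 18, -21, 27] [265, 146, -2, 19, -17, 25] [267, 146, -13, 26, -10, 28] [262, 147, 10, 19, -17, 44] [264, 147, 2, 19, -14, 24] [266, 147, -5, 17, -13, 25] [261, 148, 11, 25, -9, 78] [263, 148, 4, 23, -8, 25] [265, 148, -4, 22, -6, 26] [262, 149, 9, 22, -6, 45] [264, 149, 1, 21, -4, 27] [269, 151, 6, -25, -26, 97] [268, 152, 13, -31, -28, 98] [270, 152, 6, -33, -28, 54] [273, 152, -4, -36, -26, 82] [269, 153, 7, -28, -20, 96] [271, 153, 4, -38, -26, 25] [273, 153, -5, -35, -21, 80] [269, 154, 5, -24, -13, 95] [271, 154, 4, -37, -21, 24] [273, 154, -4, -37, -18, 80] [269, 155, 7, -27, -11, 95] [271, 155, 1, -32, -12, 26] [273, 155, -6, -33, -11, 106] [269, 156, 7, -28, -7, 96] [271, 156, 1, -31, -8, 60] [260, 170, 63, -69, 6, 106] [263, 170, 53, -72, 6, 101] [265, 170, 47, -75, 7, 77] [260, 171, 66, -74, 5, 72]
```

Depth puts the fingers where the TCP says, with pads at ±21 mm and tips about 4 mm back as expected. Now the correction, then the descent without closing, to watch tracking.

```bash
python3 -m inch '[[0.004,-0.004,0.013,-0.017,0.0035,0,0],[0,0,0,0,0,0,0],[0,0,0,0,0,0.015,0],[0,0,0,0,0,0.015,0],[0,0,0,0,0,0.01,0],[0,0,0,0,0,0,0],[0,0,0,0,0,0,0],[0,0,0,0,0,0,0]]';python3 -c "
from h import *
need(628.5,-204.5,27,69.5);s=bot.sense();print(s['q'].round(4),s['tau'].round(2))"
```

```text
t: 11.65
eef_pos: [628.0, -207.9, 60.2]
eef_rot: [2.584, 1.785, 0.001]
force: [-0.1, 0.4, 0.4]
gripper_width: 0.5
at [ 628.  -207.9   60.2] turn [ 0.001  0.    -0.004] shift tool mm [ 3.3 -0.8 33.1] w 0.5
[-4.0530e-01  4.1560e-01  1.3139e+00 -1.0000e-04  1.4113e+00 -4.3500e-02] [-1.000e-02 -4.694e+01 -2.929e+01 -0.000e+00  1.000e-02 -0.000e+00]
```

Tracking is good here. I'll go down the rest.

```bash
python3 -m inch '[[0,0,0,0.003,-0.001,0.01,0],[0,0,0,0,0,0.008,0],[0,0,0,0,0,0.005,0],[0,0,0,0,0,0,0],[0,0,0,0,0,0,0],[0,0,0,0,0,0,0],[0,0,0,0,0,0,0],[0,0,0,0,0,0,0]]';python3 -c "
from h import *
need(628.5,-204.5,27,69.5);s=bot.sense();print(s['q'].round(4),s['tau'].round(2))"
```

```text
t: 12.65
eef_pos: [629.0, -204.7, 36.9]
eef_rot: [2.582, 1.784, 0.003]
force: [-0.3, 0.0, 0.1]
gripper_width: 0.499
at [ 629.  -204.7   36.9] turn [ 0.003  0.    -0.004] shift tool mm [ 0.  -0.6  9.9] w 0.499
[-0.4003  0.4329  1.3389 -0.      1.3665 -0.0387] [-0.000e+00 -4.737e+01 -2.898e+01 -0.000e+00 -1.000e-02 -0.000e+00]
```

```bash
python3 -m inch '[[0,0,0,0,0,0.008,0],[0,0,0,0,0,0,0.2],[0,0,0,0,0,0,0.4],[0,0,0,0,0,0,0.5],[0,0,0,0,0,0,0.6],[0,0,0,0,0,0,0.6],[0,0,0,0,0,0,0.6],[0,0,0,0,0,0,0.6]]' 20;python3 -c "
from h import *
need(628.5,-204.5,27,69.5)"
python3 -m inch '[[0,0,0,0,0,0,0.65],[0,0,0,0,0,0,0.68],[0,0,0,0,0,0,0.7],[0,0,0,0,0,0,0.72],[0,0,0,0,0,0,0.74],[0,0,0,0,0,0,0.76],[0,0,0,0,0,0,0.78],[0,0,0,0,0,0,0.78]]' 20;python3 -c "
from h import *
need(628.5,-204.5,27,69.5)"
```

```text
t: 13.65
eef_pos: [629.1, -204.8, 28.5]
eef_rot: [2.582, 1.784, 0.003]
force: [0.5, 0.1, 0.2]
gripper_width: 0.198
at [ 629.1 -204.8   28.5] turn [ 0.003  0.    -0.004] shift tool mm [ 0.  -0.6  1.5] w 0.198
t: 14.65
eef_pos: [629.1, -204.8, 28.6]
eef_rot: [2.582, 1.784, 0.003]
force: [-0.7, 0.3, 0.6]
gripper_width: 0.151
at [ 629.1 -204.8   28.6] turn [ 0.004  0.    -0.004] shift tool mm [ 0.  -0.7  1.6] w 0.151
```

```bash
python3 -m inch '[[0,0,0,0,0,0,1],[0,0,0,0,0,0,1],[0,0,0,0,0,-0.04,1],[0,0,0,0,0,-0.04,1],[0,0,0,-0.05,-0.005,-0.01,1],[0,0,0,-0.05,-0.005,0,1],[0,0,0,-0.05,-0.005,0,1],[0,0,0,0,0,0,1]]' 20;python3 -c "
from h import *
need(554.8,-346.3,70,69.5)"
```

```text
t: 15.65
eef_pos: [560.5, -342.6, 121.1]
eef_rot: [2.579, 1.788, 0.001]
force: [0.5, -0.2, -0.7]
gripper_width: 0.155
at [ 560.5 -342.6  121.1] turn [ 0.004  0.002 -0.001] shift tool mm [-5.4 -4.2 51.1] w 0.155
```

```bash
python3 -m inch '[[0,0,0,-0.005,-0.004,0.03,1],[0,0,0,0,0,0.015,1],[0,0,0,0,0,0.004,1],[0,0,0,0,0,0,1],[0,0,0,0,0,0,1],[0,0,0,0,0,0,1],[0,0,0,0,0,0,1],[0,0,0,0,0,0,1]]' 20;python3 -c "
from h import *
need(554.8,-346.3,58,69.5)
im,d=snap('top');i2,_=snap('scene')
p=bot.sense()['eef_pos'];
A=cv2.resize(im[165:200,318:365],(470,350),interpolation=cv2.INTER_CUBIC)
u,v=proj('scene',(555,-346,40)).round().astype(int)
B=cv2.resize(i2[v-17:v+18,u-17:u+16],(330,350),interpolation=cv2.INTER_CUBIC);cv2.imwrite('pics/f.png',np.hstack([A,B]))
print(u,v,proj('scene',(554.1,-345.8,28)),proj('scene',p-[0,0,28]))
g=cv2.cvtColor(i2,cv2.COLOR_BGR2GRAY);print(g[v-12:v+14,u-10:u+12])"
```

```text
t: 16.65
eef_pos: [559.1, -344.2, 74.9]
eef_rot: [2.571, 1.788, 0.008]
force: [0.4, -0.1, 0.4]
gripper_width: 0.153
at [ 559.1 -344.2   74.9] turn [0.011 0.001 0.002] shift tool mm [-3.4 -3.5 16.9] w 0.153
310 156 [310.37526256 159.20767805] [309.42456557 154.7793003 ]
[[118 114 123 145 183 207 173  92  65  94 102  76  53  51  52  55  53  53
   53  53  50  54]
 [227 227 226 231 242 245 203 108  77 111 113  82  54  52  52  53  54  52
   53  52  55  52]
 [246 245 244 244 245 245 198 102  75  98 105  75  48  49  54  53  52  52
   51  54  55  53]
 [242 242 243 243 244 243 209 117  88  96 101  71  43  48  52  54  54  54
   52  52  52  52]
 [242 242 241 242 243 245 237 182 141 120 107  69  44  48  51  53  52  54
   53  54  54  53]
 [241 241 241 241 243 244 245 235 204 156 113  65  39  46  53  53  53  53
   50  52  52  55]
 [241 241 241 240 240 242 243 243 227 182 139  92  55  46  51  53  51  51
   52  53  55  52]
 [240 240 240 240 240 240 241 239 217 194 180 154  98  59  51  53  54  53
   52  53  54  52]
 [239 239 238 239 239 240 239 234 206 193 197 183 124  67  51  51  53  50
   54  51  5
[... 888 characters left out ...]
0 127 129  85  53  50  52  51
   52  53  53  57]
 [ 42  34  22  10  20  34  40  30  29  47  51  63  61  53  50  53  53  51
   54  52  52  55]
 [ 47  47  31  18  26  51  64  47  25  19  20  17  27  43  54  51  53  52
   51  51  52  53]
 [ 55  47  35  20  19  37  48  35  17  13  12  12  28  46  54  52  52  52
   54  51  51  54]
 [ 48  29  23  17  14  16  25  18  17  14  15  19  35  47  52  52  54  53
   53  54  53  54]
 [ 46  32  22  14  15  14  13  16  15  11  13  16  31  46  54  50  53  52
   51  50  53  54]
 [ 78  65  40  21  16  12  17  14  15  12  10  12  26  40  51  52  53  52
   54  50  52  55]
 [ 87  65  58  33  17  13  12  13  10  11  38  87  88  57  51  52  51  52
   53  52  55  53]]
```

View pics/f.png

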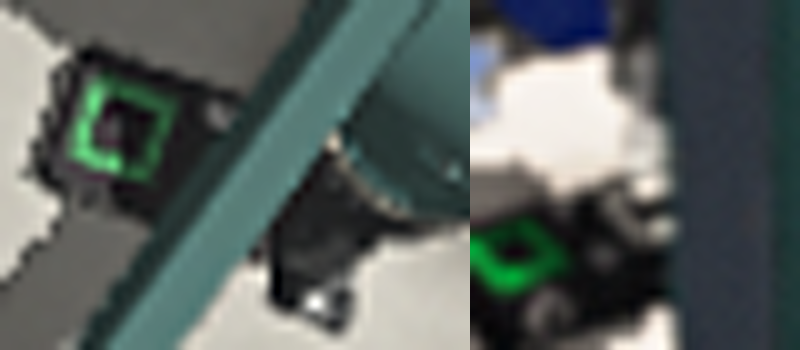

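The view shows the holder with its green well clear, and the blank in hand just above the white well, mostly hidden by the arm. I'll trust the TCP and correct in small steps.

```bash
python3 -m inch '[[0.011,0.001,0,-0.0035,-0.0035,0,1],[0,0,0,0,0,0,1],[0,0,0,0,0,0.006,1],[0,0,0,0,0,0,1],[0,0,0,0,0,0.006,1],[0,0,0,0,0,0,1],[0,0,0,0,0,0,1],[0,0,0,0,0,0,1]]' 20;python3 -c "
from h import *
need(554.8,-346.3,58,69.5)"
```

```text
t: 17.75
eef_pos: [553.8, -346.3, 61.2]
eef_rot: [-2.578, -1.792, 0.002]
force: [0.2, 0.4, 0.5]
gripper_width: 0.152
at [ 553.8 -346.3   61.2] turn [-0.002 -0.     0.002] shift tool mm [0.4 1.  3.2] w 0.152
```

```bash
python3 -m inch '[[0,0,0,0.0004,0.001,0.003,1],[0,0,0,0,0,0.003,1],[0,0,0,0,0,0.003,1],[0,0,0,0,0,0.003,1],[0,0,0,0,0,0.002,1],[0,0,0,0,0,0,1],[0,0,0,0,0,0,1],[0,0,0,0,0,0,1]]' 20;python3 -c "
from h import *
need(554.8,-346.3,36,69.5)"
```

```text
t: 18.75
eef_pos: [554.9, -346.3, 46.3]
eef_rot: [-2.578, -1.792, 0.001]
force: [0.2, 0.6, -0.3]
gripper_width: 0.156
at [ 554.9 -346.3   46.3] turn [-0.002 -0.     0.002] shift tool mm [-0.1 -0.1 10.3] w 0.156
```

```bash
python3 -m inch '[[0,0,0,0,0,0.004,1],[0,0,0,0,0,0.003,1],[0,0,0,0,0,0.002,1],[0,0,0,0,0,0,1],[0,0,0,0,0,0,0.6],[0,0,0,0,0,0,0.4],[0,0,0,0,0,0,0.4],[0,0,0,0,0,0,0.4]]' 20;python3 -c "
from h import *
need(554.8,-346.3,36,69.5)"
```

```text
t: 19.75
eef_pos: [555.3, -346.5, 37.1]
eef_rot: [-2.579, -1.793, 0.001]
force: [0.1, -0.0, 1.0]
gripper_width: 0.3
at [ 555.3 -346.5   37.1] turn [-0.001 -0.     0.002] shift tool mm [ 0.  -0.5  1.1] w 0.3
```

```bash
python3 -m inch '[[0,0,0,0,0,-0.02,0.2],[0,0,0,0,0,-0.04,0],[0,0,0,0.02,0.004,-0.03,0],[0,0,0,0.05,0.01,0,0],[0,0,0,0.05,0.01,0,0],[0,0,0,0.05,0.01,0,0],[0,0,0,0.03,0.006,0,0],[0,0,0,0,0,0,0]]' 20;python3 -c "
from h import *
need(666.3,-164.4,95,45)
im,d=snap('top');i2,d2=snap('scene');P=pts('top',d)
h=cv2.cvtColor(im,cv2.COLOR_BGR2HSV)
print(h[174:194,336:358,2]);print(P[176:192,338:356,2].round().astype(int))
u,v=proj('scene',(554.5,-346,45)).round().astype(int);print(u,v,cv2.cvtColor(i2,cv2.COLOR_BGR2GRAY)[v-8:v+10,u-9:u+10])
"
```

```text
t: 20.75
eef_pos: [668.8, -170.5, 144.9]
eef_rot: [2.571, 1.782, 0.014]
force: [-0.7, 0.8, 1.0]
gripper_width: 0.502
at [ 668.8 -170.5  144.9] turn [ 0.016 -0.003  0.427] shift tool mm [ 4.8 -5.3 49.8] w 0.502
[[ 63  59  55  65  62  85 139 156 165 173 180 176 168 176 179 178 177 178
  173 174 170 171]
 [ 65  61  95 170 121  85  49  57  90 142 162 161 173 179 181 182 179 176
  174 176 169 168]
 [ 65  60 126 245 200 126  57  59  54  52  53  74 142 170 181 179 186 180
  175 174 171 168]
 [ 66  62  82 173 225  58  58  64  78  44  48  52  62 115 147 140 175 179
  169 173 172 171]
 [ 69  66  62  56  55  58  53 121 247 215 159  71  43  43  45  52  91 135
  139 174 172 175]
 [ 69  69  68  65  64  63  56 196 255 255 239 146 181 155  66  41  48  58
  119 176 172 173]
 [ 69  71  70  69  68  58  98 235 255  15 125 247 255 255 205 205  71  79
  161 178 177 172]
 [ 70  70  69  69  68  52 160 255  62  57 174 255 252 253 255 255  94  92
  180 178 176 171]
 [ 64  66  67  69  63  56 183 255  50 167 236 255 247 247 254 255  42 125
  184 175 173 172]
 [114  99  63  67  59  98 222 251 101 236 255 255 253
[... 2560 characters left out ...]
54 54 55 54 56 55 54 57 52 48 48 49 49]
 [54 56 56 54 55 55 55 54 54 55 55 54 56 55 55 50 46 49 47]
 [56 54 56 54 54 53 56 56 54 54 54 55 54 56 58 50 45 47 48]
 [53 57 55 56 55 57 56 55 54 54 55 54 55 57 54 53 48 45 49]
 [54 56 55 57 55 54 56 55 54 55 57 57 54 55 56 56 47 49 49]
 [55 56 54 56 56 53 54 56 55 56 54 56 55 55 57 56 48 48 48]
 [56 55 56 55 56 56 58 53 55 56 53 57 55 56 55 54 46 50 49]
 [53 55 55 56 54 54 56 55 55 54 55 55 55 57 56 55 49 44 45]
 [53 57 56 54 57 53 54 54 53 55 55 54 55 56 55 55 50 44 48]
 [53 55 53 56 55 56 55 57 56 54 52 55 54 54 55 59 53 44 47]
 [51 56 55 56 55 57 55 56 54 55 56 54 55 55 55 55 57 49 46]
 [54 56 56 55 54 57 54 55 54 54 56 53 56 54 53 55 58 45 43]]
```

Blank's cap top reads about 57 mm against 56 expected, so it is home in the white well. Next, the sample: turn to 45° yaw above it.

```bash
python3 -m inch '[[0.016,-0.003,0.14,0.005,-0.005,0,0],[0,0,0.145,0,0,0,0],[0,0,0.142,0,0,0,0],[0,0,0,0,0,0,0],[0,0,0,0,0,0.02,0],[0,0,0,0,0,0.02,0],[0,0,0,0,0,0.01,0],[0,0,0,0,0,0,0]]' 20;python3 -c "
from h import *
need(666,-164.4,25,45)"
```

```text
t: 21.85
eef_pos: [659.9, -175.8, 92.5]
eef_rot: [2.912, 1.17, -0.01]
force: [-0.0, -0.1, 0.5]
gripper_width: 0.505
at [ 659.9 -175.8   92.5] turn [ 0.001  0.007 -0.022] shift tool mm [12.7 -4.1 67.4] w 0.505
```

```bash
python3 -m inch '[[0,0.007,-0.022,0.0125,-0.004,0,0],[0,0,0,0,0,0,0],[0,0,0,0,0,0.015,0],[0,0,0,0,0,0,0],[0,0,0,0,0,0.015,0],[0,0,0,0,0,0,0],[0,0,0,0,0,0,0],[0,0,0,0,0,0,0]]' 20;python3 -c "
from h import *
need(666,-164.4,25,45)"
```

```text
t: 22.85
eef_pos: [667.5, -163.5, 61.7]
eef_rot: [2.899, 1.206, 0.004]
force: [0.8, -0.4, 0.9]
gripper_width: 0.497
at [ 667.5 -163.5   61.7] turn [ 0.003 -0.002  0.003] shift tool mm [-1.8 -0.5 36.7] w 0.497
```

```bash
python3 -m inch '[[0,0,0,-0.0018,-0.0005,0.01,0],[0,0,0,0,0,0,0],[0,0,0,0,0,0.01,0],[0,0,0,0,0,0,0],[0,0,0,0,0,0.008,0],[0,0,0,0,0,0.006,0],[0,0,0,0,0,0,0],[0,0,0,0,0,0,0]]' 20;python3 -c "
from h import *
need(666,-164.4,26,45)"
```

```text
t: 23.85
eef_pos: [666.0, -164.6, 25.4]
eef_rot: [2.898, 1.206, 0.004]
force: [-0.9, 0.8, 0.1]
gripper_width: 0.501
at [ 666.  -164.6   25.4] turn [ 0.003 -0.002  0.003] shift tool mm [ 0.1 -0.2 -0.6] w 0.501
```

```bash
python3 -m inch '[[0,0,0,0,0,0,0.3],[0,0,0,0,0,0,0.5],[0,0,0,0,0,0,0.6],[0,0,0,0,0,0,0.65],[0,0,0,0,0,0,0.68],[0,0,0,0,0,0,0.7],[0,0,0,0,0,0,0.72],[0,0,0,0,0,0,0.74]]' 20
python3 -m inch '[[0,0,0,0,0,0,0.78],[0,0,0,0,0,0,1],[0,0,0,0,0,0,1],[0,0,0,0,0,-0.02,1],[0,0,0,0,0,-0.03,1],[0,0,0,0,0,-0.02,1],[0,0,0,0,0,0,1],[0,0,0,0,0,0,1]]' 20;python3 -c "
from h import *
need(575.5,-289.8,95,69.5)"
```

```text
t: 24.85
eef_pos: [666.6, -164.7, 26.4]
eef_rot: [2.897, 1.205, 0.006]
force: [-0.1, 0.5, -0.3]
gripper_width: 0.147
t: 25.85
eef_pos: [667.0, -164.9, 102.9]
eef_rot: [2.895, 1.205, 0.011]
force: [0.4, 0.2, 0.0]
gripper_width: 0.147
at [ 667.  -164.9  102.9] turn [ 0.009 -0.002 -0.424] shift tool mm [-153.1   23.1    7.5] w 0.147
```

```bash
python3 -c "
from h import *
i2,d=snap('scene');P=pts('scene',d);s=bot.sense();p=s['eef_pos'];M=R.from_rotvec(s['eef_rot']).as_matrix()
Q=(P-p)@M
m=(d>0)&(abs(Q[...,0])<30)&(abs(Q[...,1])<25)&(Q[...,2]<28)&(Q[...,2]>3)
print(m.sum(),np.percentile(Q[m],[5,50,95],axis=0).round(1))
m=(d>0)&(abs(Q[...,0])<30)&(abs(Q[...,1])<35)&(Q[...,2]<-3)&(Q[...,2]>-30)
print('fingers',m.sum(),np.percentile(Q[m],[5,50,95],axis=0).round(1))
print(Q[(d>0)&(abs(Q[...,0])<30)&(abs(Q[...,1])<25)&(Q[...,2]<28)&(Q[...,2]>3)].round().astype(int).tolist())"
python3 -m inch '[[0.009,-0.002,-0.14,0,0,0,1],[0,0,-0.14,0,0,0,1],[0,0,-0.144,0,0,0,1],[0,0,0,-0.03,0,0,1],[0,0,0,-0.04,0,0,1],[0,0,0,-0.04,0,0,1],[0,0,0,-0.02,0,0,1],[0,0,0,0,0,0,1]]' 20;python3 -c "
from h import *
need(575.5,-289.8,70,69.5)"
```

```text
19 [[-6.6 -8.9  4.3]
 [-2.9 -6.1 17.1]
 [ 4.2 -2.3 23.7]]
fingers 33 [[-10.1 -21.9 -27.9]
 [  0.4 -18.3 -17.8]
 [  7.4 -10.9  -7.4]]
[[1, -8, 4], [-3, -8, 4], [-7, -5, 6], [4, -9, 8], [1, -9, 7], [-3, -8, 9], [-7, -8, 8], [4, -5, 15], [0, 0, 18], [-3, -4, 16], [-7, -3, 17], [4, -4, 20], [1, -6, 19], [-3, -7, 18], [-6, -7, 18], [4, -7, 23], [1, -4, 25], [-3, -5, 24], [-6, -6, 23]]
t: 26.9
eef_pos: [618.4, -287.1, 92.0]
eef_rot: [-2.553, -1.803, 0.01]
force: [-0.1, 0.9, -0.6]
gripper_width: 0.149
at [ 618.4 -287.1   92. ] turn [-0.017 -0.004  0.017] shift tool mm [-17.  -39.2  22.6] w 0.149
```

Sample hangs straight and centred in the fingers, with its columns and theirs both centred near -1.3 mm. On to the green well.

```bash
python3 -m inch '[[-0.017,-0.004,0.017,-0.01,-0.02,0,1],[0,0,0,-0.007,-0.019,0,1],[0,0,0,0,0,0,1],[0,0,0,0,0,0.008,1],[0,0,0,0,0,0,1],[0,0,0,0,0,0.008,1],[0,0,0,0,0,0,1],[0,0,0,0,0,0,1]]' 20;python3 -c "
from h import *
need(575.8,-289.8,58,69.5)"
```

```text
t: 27.9
eef_pos: [579.6, -282.8, 73.0]
eef_rot: [-2.573, -1.797, -0.006]
force: [0.0, -0.5, -0.4]
gripper_width: 0.152
at [ 579.6 -282.8   73. ] turn [-0.001 -0.005  0.006] shift tool mm [-8.  -1.1 14.9] w 0.152
```

```bash
python3 -m inch '[[0,-0.005,0.006,-0.008,-0.001,0,1],[0,0,0,0,0,0,1],[0,0,0,0,0,0.007,1],[0,0,0,0,0,0,1],[0,0,0,0,0,0.007,1],[0,0,0,0,0,0,1],[0,0,0,0,0,0,1],[0,0,0,0,0,0,1]]' 20;python3 -c "
from h import *
need(575.8,-289.8,44,69.5)"
```

```text
t: 28.9
eef_pos: [575.6, -290.8, 58.1]
eef_rot: [-2.582, -1.79, 0.001]
force: [-0.3, 0.1, 0.2]
gripper_width: 0.149
at [ 575.6 -290.8   58.1] turn [-0.001  0.    -0.001] shift tool mm [ 1.  -0.1 14.1] w 0.149
```

```bash
python3 -m inch '[[0,0,0,0.001,0,0.003,1],[0,0,0,0,0,0.003,1],[0,0,0,0,0,0.003,1],[0,0,0,0,0,0.003,1],[0,0,0,0,0,0.002,1],[0,0,0,0,0,0,1],[0,0,0,0,0,0,1],[0,0,0,0,0,0,1]]' 20;python3 -c "
from h import *
need(575.8,-289.8,33,69.5);print(bot.sense()['force'])"
```

```text
t: 29.9
eef_pos: [576.8, -290.0, 54.0]
eef_rot: [2.578, 1.788, 0.002]
force: [-0.2, 1.1, 1.5]
gripper_width: 0.152
at [ 576.8 -290.    54. ] turn [0.004 0.002 0.   ] shift tool mm [-0.1 -1.1 21. ] w 0.152
[-0.24904981  1.12164825  1.54195219]
```

It stopped at z 54, with the sample's bottom on the rim. I'll back up 4 mm and measure the holder outline and the held sample more carefully.

```bash
python3 -m inch '[[0.004,0.002,0,0,0,-0.005,1],[0,0,0,0,0,-0.002,1],[0,0,0,0,0,0,1],[0,0,0,0,0,0,1],[0,0,0,0,0,0,1],[0,0,0,0,0,0,1],[0,0,0,0,0,0,1],[0,0,0,0,0,0,1]]' 20;python3 -c "
from h import *
z=np.load('pics/top0.npz');im,d=z['im'],z['d'];P=pts('top',d)
r=np.zeros(d.shape,bool);r[165:198,318:358]=1
m=((P[...,2]>16)&r).astype(np.uint8)
n,l,s,c=cv2.connectedComponentsWithStats(m);i=1+s[1:,4].argmax()
print('depth top',c[i],onplane('top',*c[i],28).round(1),cv2.minAreaRect(np.argwhere(l==i)[:,::-1].astype(np.float32)))
h=cv2.cvtColor(im,cv2.COLOR_BGR2HSV)
def rect(m,n,z,lab):
    k,l,s,c=cv2.connectedComponentsWithStats(m.astype(np.uint8));i=1+s[1:,4].argmax()
    q=cv2.minAreaRect(np.argwhere(l==i)[:,::-1].astype(np.float32));print(lab,s[i],q,onplane(n,*q[0],z).round(1))
rect(r&(h[...,0]>45)&(h[...,0]<90)&(h[...,1]>60)&(h[...,2]>60),'top',28,'green')
rect(r&(h[...,1]<40)&(h[...,2]>150)&(P[...,2]>18)&(np.arange(512)[None]>338),'top',28,'white')
z=np.load('pics/scene0.npz');im,d=z['im'],z['d'];P=pts('scene',d)
h=cv2.cvtColor(im,cv2.COLOR_BGR2HSV);r=(abs(P[...,0]-563)<60)&(abs(P[...,1]+318)<70)
rect(r&(h[...,0]>45)&(h[...,0]<90)&(h[...,1]>60)&(h[...,2]>60),'scene',28,'greenS')
i2,d=snap('scene');p=bot.sense()['eef_pos'];print(p,[proj('scene',p-[0,0,k]).round(1) for k in(0,26)],proj('scene',(575.5,-289.6,28)).round(1))
u,v=proj('scene',p).round().astype(int)
cv2.imwrite('pics/g.png',cv2.resize(i2[v-14:v+26,u-26:u+26],(780,600),interpolation=cv2.INTER_CUBIC));print(u-26,v-14)
"
```

```text
t: 30.9
eef_pos: [576.4, -289.7, 60.1]
eef_rot: [-2.579, -1.789, 0.001]
force: [0.0, 1.1, 0.6]
gripper_width: 0.153
depth top [337.98800959 180.79856115] [ 563.1 -317.3   28. ] ((337.8954162597656, 180.9630889892578), (29.510047912597656, 15.531603813171387), 19.440034866333008)
green [325 172  11  11  62] ((329.75, 177.25), (9.17060375213623, 9.486830711364746), 18.43494987487793) [ 575.3 -289.1   28. ]
white [341 178  11  11  55] ((346.1500244140625, 183.04998779296875), (9.17060375213623, 8.854375839233398), 18.43494987487793) [ 555.3 -345.3   28. ]
greenS [292 160  11   9  61] ((297.20001220703125, 164.09999084472656), (7.273237705230713, 9.803059577941895), 71.56504821777344) [ 571.2 -289.    28. ]
[ 576.38515632 -289.73640189   60.13543581] [array([296.7, 156.4]), array([296.3, 162.1])] [296.4 163.6]
271 142
```

View pics/g.png

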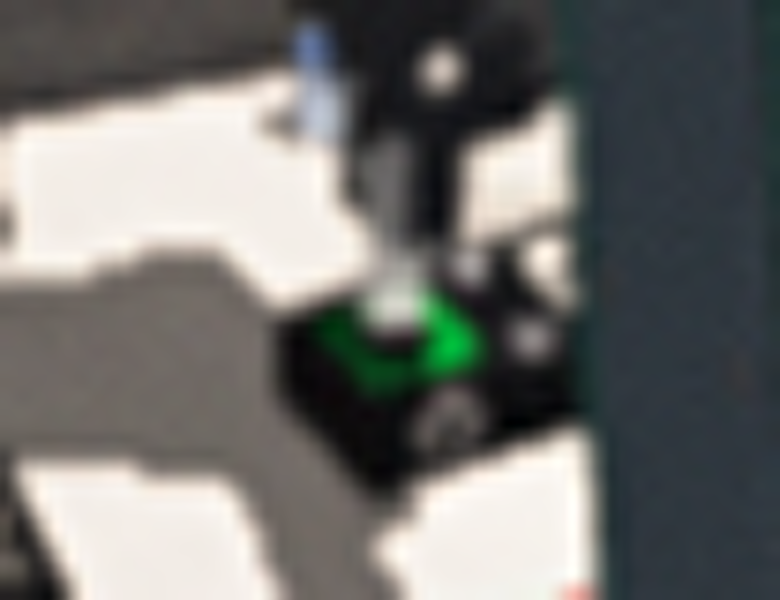

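The view shows the sample bottom at about (392,335) against the frame centre near (403,340), so it sits about 2.5 mm toward image left. The scene camera and block outline also put the well at slightly smaller x. I'll shift about -2.2 mm in tool x and -1.3 mm in tool y and try again.

```bash
python3 -m inch '[[0,0,0,-0.0022,-0.0013,0,1],[0,0,0,0,0,0.003,1],[0,0,0,0,0,0.003,1],[0,0,0,0,0,0.002,1],[0,0,0,0,0,0.002,1],[0,0,0,0,0,0.002,1],[0,0,0,0,0,0,1],[0,0,0,0,0,0,1]]' 20;python3 -c "
from h import *
need(574.4,-291.3,33,69.5);print(bot.sense()['force'])"
```

```text
t: 31.95
eef_pos: [575.0, -291.5, 53.9]
eef_rot: [2.58, 1.791, 0.002]
force: [-0.3, -0.1, 0.5]
gripper_width: 0.156
at [ 575.  -291.5   53.9] turn [ 0.001 -0.     0.   ] shift tool mm [ 0.  -0.6 20.9] w 0.156
[-0.28053069 -0.12012655  0.51673998]
```

```bash
python3 -m inch '[[0,0,0,0,0,-0.003,1],[0,0,0,0,0,0,1],[0,0,0,0,0,0,1],[0,0,0,0,0,0,1],[0,0,0,0,0,0,1],[0,0,0,0,0,0,1],[0,0,0,0,0,0,1],[0,0,0,0,0,0,1]]' 20;python3 -c "
from h import *
i2,d=snap('scene');p=bot.sense()['eef_pos'];print(p)
z=np.load('pics/scene0.npz');i0=z['im']
print('u0=288 v0=154');print(i2[154:171,288:309,2]);print(i0[154:171,288:309,2]);print('G');print(i2[158:171,288:309,1]);print(i0[158:171,288:309,1])
P=pts('scene',d);M=R.from_rotvec(bot.sense()['eef_rot']).as_matrix();Q=(P-p)@M
print(Q[154:168,290:303,2].round().astype(int));print(Q[154:168,290:303,0].round().astype(int))
"
```

```text
t: 32.95
eef_pos: [574.6, -291.3, 55.4]
eef_rot: [-2.58, -1.79, -0.001]
force: [-0.1, -0.5, 0.4]
gripper_width: 0.155
[ 574.63821543 -291.24914206   55.4494214 ]
u0=288 v0=154
[[243 243 244 244 247 235 141  72 120 121  81  42  21  33 123 227 243 241
  242 246 215]
 [243 243 243 244 246 236 136  63  97 108  76  35  22  35 119 223 240 236
  235 228 191]
 [244 244 244 244 246 241 162  82  96 108  72  34  20  36 118 210 228 219
  185 158 128]
 [245 244 243 244 245 244 211 155 123 109  69  29  22  40 106 160 163 148
  131 143 131]
 [247 246 244 243 244 246 244 218 158 114  69  36  33  65 102  93  73 109
  191 242 187]
 [242 248 246 246 246 246 246 227 174 126  91  68  65 122 158  98  37  92
  202 244 171]
 [194 242 248 248 245 230 202 173 153 147 138 114  76  96 128  80  28  58
  144 197 159]
 [134 185 217 207 177 141 104 102 138 164 166 138  75  48  55  38  19  26
   63 134 164]
 [107 105 121 104  67  42  33  85 153 187 186 150  72  28  25  24  25  31
   37  71 110]
 [106  63  39  30  11   0  15  81 167 209 206 157  70  18  22  23  40  77
   93  78  59]
 [110  61  17   7   9   3  12  53 
[... 5263 characters left out ...]
34  11   6  11  10   7   8   3  -5  -6]
 [-22 -24 -27 -31  14   5  11   9   6   5   4  -1  -7]
 [-19 -20 -25 -30 -33   8   9  10   5   6  -5  -5  -7]
 [-13 -18 -22 -28 -25   9  10  10   4   4   1  -5 -36]
 [ -9 -14 -16 -23 -26   2   2   8   5   0  -2 -26 -28]
 [ -7  -9 -13 -19  -1   5   3   6   1  -3 -23 -24 -27]
 [ -3  12   8   7   0   5   6   4   0  -4 -19 -21 -24]
 [ 17  13  11   8   5   5   5   2  -1  -6 -14 -20 -22]
 [ 21  17  13  13   6   6   5   4  -1  -4 -11 -14 -19]
 [ 21  22  16  14  11   3  -1   3  -8  -8 -11 -11 -17]
 [ 19  23  22  16  13   4  -3  -9  -8  -1  -5 -10 -12]
 [ 21  18  23  21  16  14  10   5   4   2  -4  -6 -11]
 [ 21  22  22  20  18  17  13  10   8   7  -1  -1  -6]]
```

By the red channel, the sample's bottom centre projects about 0.4 px right of the well centre and 0.5 px above it. It should move to about (574,-289.3).

```bash
python3 -m inch '[[0,0,0,0,0,-0.002,1],[0,0,0,0.0015,-0.0015,0,1],[0,0,0,0,0,0,1],[0,0,0,0,0,0.003,1],[0,0,0,0,0,0.002,1],[0,0,0,0,0,0.002,1],[0,0,0,0,0,0.002,1],[0,0,0,0,0,0.002,1]]' 20;python3 -c "
from h import *
need(573.8,-289.2,33,69.5);print(bot.sense()['force'])"
```

```text
t: 34.0
eef_pos: [573.6, -289.2, 45.8]
eef_rot: [-2.58, -1.79, -0.001]
force: [0.3, 0.6, -0.2]
gripper_width: 0.15
at [ 573.6 -289.2   45.8] turn [-0.001 -0.001  0.   ] shift tool mm [ 0.   0.2 12.8] w 0.15
[ 0.29231096  0.61493473 -0.2092452 ]
```

It is in the well. I'll lower and release.

```bash
python3 -m inch '[[0,0,0,0,0,0.004,1],[0,0,0,0,0,0.004,1],[0,0,0,0,0,0.003,1],[0,0,0,0,0,0,1],[0,0,0,0,0,0,0.6],[0,0,0,0,0,0,0.4],[0,0,0,0,0,0,0.3],[0,0,0,0,0,0,0.3]]' 20;python3 -c "
from h import *
need(573.8,-289.2,150,69.5);print(bot.sense()['force'])"
```

```text
t: 35.0
eef_pos: [573.7, -289.2, 34.1]
eef_rot: [-2.58, -1.79, -0.001]
force: [-1.3, 0.2, 0.4]
gripper_width: 0.35
at [ 573.7 -289.2   34.1] turn [-0.    -0.001  0.   ] shift tool mm [   0.2   -0.  -115.9] w 0.35
[-1.30048296  0.17546756  0.36325183]
```

```bash
python3 -m inch '[[0,0,0,0,0,-0.03,0.2],[0,0,0,0,0,-0.06,0],[0,0,0,0,0,-0.06,-0.5],[0,0,0,0,0,-0.06,-0.5],[0,0,0,0,0,-0.05,-0.5],[0,0,0,0.02,0,0,-0.5],[0,0,0,0.05,-0.01,0,-0.5],[0,0,0,0.05,-0.01,0,-0.5]]' 20;python3 -c "
from h import *
i2,d2=snap('scene');P2=pts('scene',d2)
im,d=snap('top');P=pts('top',d)
q=P[(abs(P[...,0]-574)<6)&(abs(P[...,1]+289)<6)];print('sample z',q[:,2].round().tolist())
z=np.load('pics/top0.npz');im,d=z['im'],z['d'];P=pts('top',d)
r=np.zeros(d.shape,bool);r[192:218,165:195]=1
for lo,hi in((60,100),(104,125)):
    m=r&(P[...,2]>lo)&(P[...,2]<hi);print('top z',lo,m.sum(),P[m].mean(0).round(1),'minmax',P[m].min(0).round(),P[m].max(0).round())
h=cv2.cvtColor(im,cv2.COLOR_BGR2HSV)
z=np.load('pics/scene0.npz');im,d=z['im'],z['d'];P=pts('scene',d)
m=(abs(P[...,0]-476)<30)&(abs(P[...,1]-220)<30)&(P[...,2]>108)
print('scene tail',m.sum(),P[m].mean(0).round(1))
m=(abs(P[...,0]-476)<30)&(abs(P[...,1]-220)<30)&(P[...,2]>48)&(P[...,2]<95)
print('scene grip',m.sum(),P[m].mean(0).round(1),'(front surface, add ~8mm along view)')
need(476,219,270,69.5);print(bot.sense()['q'].round(2))"
```

```text
t: 36.0
eef_pos: [596.7, -170.0, 299.6]
eef_rot: [-2.584, -1.78, 0.001]
force: [-0.6, -0.2, -0.9]
gripper_width: 0.745
sample z []
top z 60 11 [475.2 213.8  77.2] minmax [467. 212.  60.] [485. 218.  92.]
top z 104 48 [476.6 221.4 116.1] minmax [466. 211. 106.] [489. 234. 125.]
scene tail 57 [474.4 225.4 114.6]
scene grip 83 [470.5 228.1  71.1] (front surface, add ~8mm along view)
at [ 597.2 -165.9  299.3] turn [-0.005 -0.004  0.001] shift tool mm [ 318.2 -247.8   31.7] w 0.75
[-0.36  0.25  1.05  0.    1.85 -0.01]
```

```bash
python3 -m inch '[[-0.005,-0.004,0,0.03,-0.024,0,-0.5],[0,0,0,0.045,-0.035,0,-0.5],[0,0,0,0.045,-0.035,0,-0.5],[0,0,0,0.045,-0.035,0,-0.5],[0,0,0,0.045,-0.035,0,-0.5],[0,0,0,0.045,-0.035,0,-0.5],[0,0,0,0.03,-0.024,0,-0.5],[0,0,0,0,0,0,-0.5]]' 20;python3 -c "
from h import *
need(476.5,221.7,200,69.5);print(bot.sense()['q'].round(2))
im,d=snap('top');P=pts('top',d);i2,d2=snap('scene');P2=pts('scene',d2)
for n,a in(('top',P),('scene',P2)):
  for lab,x,y in(('sample',574,-289.2),('blank',554.5,-346)):
    k=(abs(a[...,0]-x)<9)&(abs(a[...,1]-y)<9)&(a[...,2]>38)&(a[...,2]<70);print(n,lab,k.sum(),a[k].mean(0).round(1),np.percentile(a[k],[10,90],axis=0).round(0).tolist())
"
```

```text
t: 37.1
eef_pos: [481.8, 188.7, 288.0]
eef_rot: [-2.573, -1.787, 0.022]
force: [0.3, -0.9, -0.5]
gripper_width: 0.747
at [481.8 188.7 288. ] turn [-0.015  0.007  0.001] shift tool mm [ 29.6 -15.2  88. ] w 0.747
[0.26 0.02 1.33 0.   1.81 0.62]
top sample 13 [ 572.8 -288.6   46.9] [[567.0, -294.0, 41.0], [578.0, -283.0, 52.0]]
top blank 22 [ 554.3 -345.1   53.5] [[550.0, -351.0, 42.0], [560.0, -339.0, 60.0]]
scene sample 16 [ 573.5 -288.2   45.5] [[567.0, -295.0, 40.0], [579.0, -283.0, 51.0]]
scene blank 23 [ 551.8 -342.8   50.4] [[547.0, -349.0, 42.0], [558.0, -338.0, 58.0]]
```

Both cuvettes read seated: the sample rim is about 51-52 mm (51 expected) and the blank about 58-60 mm including noise. Now the torch.

```bash
python3 -m inch '[[-0.015,0.007,0,0.03,-0.015,0,-0.5],[0,0,0,0,0,0,-0.5],[0,0,0,0,0,0.04,-0.5],[0,0,0,0,0,0.04,-0.5],[0,0,0,0,0,0.04,-0.5],[0,0,0,0,0,0.02,-0.5],[0,0,0,0,0,0,-0.5],[0,0,0,0,0,0,-0.5]]' 20;python3 -c "
from h import *
need(476.5,221.7,58,69.5)"
```

```text
t: 38.2
eef_pos: [485.5, 206.5, 143.2]
eef_rot: [2.594, 1.758, -0.004]
force: [0.7, -0.6, 0.7]
gripper_width: 0.754
at [485.5 206.5 143.2] turn [ 0.005  0.006 -0.022] shift tool mm [ 11.4 -14.4  85.1] w 0.754
```

```bash
python3 -m inch '[[0.005,0.006,-0.022,0.0115,-0.0145,0,-0.5],[0,0,0,0,0,0,-0.5],[0,0,0,0,0,0.008,-0.5],[0,0,0,0,0,0,-0.5],[0,0,0,0,0,0,-0.5],[0,0,0,0,0,0,-0.5],[0,0,0,0,0,0,-0.5],[0,0,0,0,0,0,-0.5]]' 20;python3 -c "
from h import *
need(476.5,221.7,58,69.5)"
```

```text
t: 39.2
eef_pos: [477.6, 224.0, 138.3]
eef_rot: [2.578, 1.792, 0.01]
force: [-0.1, -0.3, -0.2]
gripper_width: 0.749
at [477.6 224.  138.3] turn [ 0.005 -0.004  0.002] shift tool mm [-2.9 -0.6 80.3] w 0.749
```

```bash
python3 -m inch '[[0.005,-0.004,0,-0.0028,-0.0006,0,-0.5],[0,0,0,0,0,0,-0.5],[0,0,0,0,0,0.015,-0.5],[0,0,0,0,0,0.015,-0.5],[0,0,0,0,0,0.015,-0.5],[0,0,0,0,0,0.015,-0.5],[0,0,0,0,0,0,-0.5],[0,0,0,0,0,0,-0.5]]' 20;python3 -c "
from h import *
need(476.5,221.7,58,69.5)"
```

```text
t: 40.2
eef_pos: [474.7, 220.9, 72.0]
eef_rot: [-2.579, -1.792, 0.007]
force: [0.2, 0.1, -0.7]
gripper_width: 0.753
at [474.7 220.9  72. ] turn [-0.003  0.003  0.002] shift tool mm [ 1.4  1.5 14. ] w 0.753
```

```bash
python3 -m inch '[[-0.003,0.003,0,0.0014,0.0015,0.007,-0.5],[0,0,0,0,0,0.006,-0.5],[0,0,0,0,0,0,0],[0,0,0,0,0,0,0.2],[0,0,0,0,0,0,0.35],[0,0,0,0,0,0,0.42],[0,0,0,0,0,0,0.48],[0,0,0,0,0,0,0.54]]' 40;python3 -c "
from h import *
need(476.5,221.7,58,69.5);print(bot.sense()['force'])"
```

```text
t: 41.2
eef_pos: [477.8, 222.3, 60.0]
eef_rot: [2.579, 1.793, 0.006]
force: [0.7, -0.6, 0.4]
gripper_width: 0.248
at [477.8 222.3  60. ] turn [ 0.003 -0.003  0.002] shift tool mm [-1. -1.  2.] w 0.248
[ 0.66016201 -0.61968856  0.44699015]
```

```bash
python3 -m inch '[[0,0,0,0,0,0,1],[0,0,0,0,0,0,1],[0,0,0,0,0,0,1],[0,0,0,0,0,-0.01,1],[0,0,0,0,0,-0.015,1],[0,0,0,0,0,-0.02,1],[0,0,0,0,0,-0.03,1],[0,0,0,0,0,-0.03,1]]' 40;python3 -c "
from h import *
need(476.5,221.7,320,69.5);print(bot.sense()['force'])"
```

```text
t: 42.2
eef_pos: [476.0, 221.5, 168.3]
eef_rot: [-2.579, -1.793, 0.001]
force: [0.3, -0.3, -0.9]
gripper_width: 0.247
at [476.  221.5 168.3] turn [-0.001  0.     0.002] shift tool mm [   0.3    0.2 -151.7] w 0.247
[ 0.34710354 -0.3230314  -0.94824905]
```

Torch lifted and held (opening 21 mm). I'll raise it well above the fan height before crossing.

```bash
python3 -m inch '[[0,0,0,0,0,-0.03,1],[0,0,0,0,0,-0.04,1],[0,0,0,0,0,-0.04,1],[0,0,0,0,0,-0.03,1],[0,0,0,0,0,0,1],[0,0,0,-0.02,0.012,0,1],[0,0,0,-0.03,0.018,0,1],[0,0,0,-0.03,0.018,0,1]]' 40;python3 -c "
from h import *
need(573.5,-288.8,310,69.5)"
```

```text
t: 43.2
eef_pos: [492.1, 129.5, 318.7]
eef_rot: [2.574, 1.8, 0.013]
force: [0.1, 0.6, -2.0]
gripper_width: 0.241
at [492.1 129.5 318.7] turn [ 0.006 -0.006  0.007] shift tool mm [-364.9  220.1    7.7] w 0.241
```

```bash
python3 -m inch '[[0.006,-0.006,0,-0.04,0.024,0,1],[0,0,0,-0.04,0.024,0,1],[0,0,0,-0.04,0.024,0,1],[0,0,0,-0.04,0.024,0,1],[0,0,0,-0.04,0.024,0,1],[0,0,0,-0.04,0.024,0,1],[0,0,0,-0.03,0.018,0,1],[0,0,0,0,0,0,1]]' 40;python3 -c "
from h import *
need(573.5,-288.8,310,69.5)"
```

```text
t: 44.2
eef_pos: [547.8, -190.8, 302.3]
eef_rot: [-2.562, -1.787, 0.023]
force: [-0.1, -0.3, -2.5]
gripper_width: 0.252
at [ 547.8 -190.8  302.3] turn [-0.024  0.002  0.005] shift tool mm [-83.1  57.7  -8.9] w 0.252
```

```bash
python3 -m inch '[[-0.024,0.002,0.005,-0.03,0.02,0,1],[0,0,0,-0.03,0.02,0,1],[0,0,0,-0.023,0.017,0,1],[0,0,0,0,0,0,1],[0,0,0,0,0,0.03,1],[0,0,0,0,0,0.03,1],[0,0,0,0,0,0.03,1],[0,0,0,0,0,0,1]]' 40;python3 -c "
from h import *
need(573.8,-288.3,160,69.5)"
```

```text
t: 45.2
eef_pos: [570.6, -278.0, 203.2]
eef_rot: [-2.56, -1.795, -0.001]
force: [-0.1, -0.1, -1.6]
gripper_width: 0.246
at [ 570.6 -278.   203.2] turn [-0.012 -0.009  0.01 ] shift tool mm [-9.  7. 43.] w 0.246
```

```bash
python3 -m inch '[[-0.012,-0.009,0.01,-0.009,0.007,0,1],[0,0,0,0,0,0,1],[0,0,0,0,0,0.015,1],[0,0,0,0,0,0.015,1],[0,0,0,0,0,0.008,1],[0,0,0,0,0,0,1],[0,0,0,0,0,0,1],[0,0,0,0,0,0,1]]' 40;python3 -c "
from h import *
need(573.8,-288.3,125,69.5)
i2,d=snap('scene');p=bot.sense()['eef_pos'];P=pts('scene',d);M=R.from_rotvec(bot.sense()['eef_rot']).as_matrix();Q=(P-p)@M
for a,b in((-8,10),(10,24),(26,50)):
  k=(d>0)&(abs(Q[...,0])<22)&(abs(Q[...,1])<22)&(Q[...,2]>a)&(Q[...,2]<b);q=Q[k];print(a,k.sum(),q.mean(0).round(1),np.percentile(q,[3,97],axis=0).round(1).tolist())
u,v=proj('scene',p-[0,0,60]).round().astype(int);cv2.imwrite('pics/i.png',cv2.resize(i2[v-25:v+20,u-30:u+30],(800,600),interpolation=cv2.INTER_CUBIC));print(u-30,v-25)
"
```

```text
t: 46.2
eef_pos: [576.2, -289.1, 167.4]
eef_rot: [2.575, 1.787, 0.005]
force: [-0.3, 0.3, -0.5]
gripper_width: 0.246
at [ 576.2 -289.1  167.4] turn [0.008 0.002 0.001] shift tool mm [-0.  -2.9 42.4] w 0.246
-8 26 [ 6.8 -5.8  0.7] [[-7.0, -18.8, -7.3], [12.1, 11.2, 9.6]]
10 27 [ 3.7 -8.6 17.7] [[-9.2, -15.9, 10.8], [13.2, 0.4, 23.1]]
26 49 [ 6.4 -9.6 37.6] [[-6.3, -17.4, 26.2], [15.6, 3.2, 49.5]]
267 121
```

View pics/i.png

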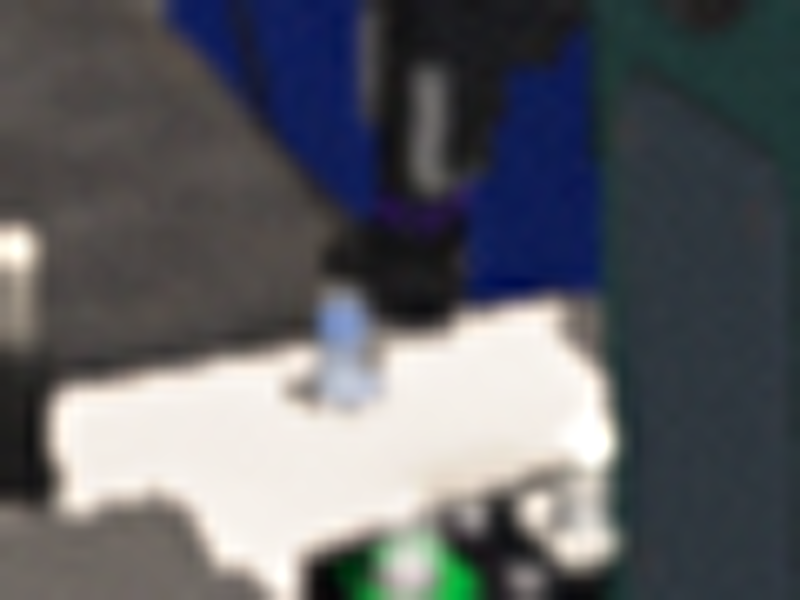

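The view shows the torch head at about (410,270), with the seated sample at (405,570) inside the green frame and the white-capped blank at (585,470). The head looks a few mm off the fingers' centre and possibly a little tilted. I'll measure its silhouette row by row.

```bash
cat > t.py <<'E'
from h import *
i2,d=snap('scene');s=bot.sense();p=s['eef_pos'];P=pts('scene',d);M=R.from_rotvec(s['eef_rot']).as_matrix();Q=(P-p)@M
k=(d>0)&(np.hypot(P[...,0]-p[0],P[...,1]-p[1])<32)&(P[...,2]<p[2]+25)&(P[...,2]>p[2]-62)
o=[]
for v in np.unique(np.nonzero(k)[0]):
    u=np.nonzero(k[v])[0];q=Q[v,u]
    # TCP-vertical axis column at this row
    zs=np.linspace(-90,40,60);pr=np.array([proj('scene',p+[0,0,a]) for a in zs]);uu=np.interp(v,pr[::-1,1],pr[::-1,0]);zz=np.interp(v,pr[::-1,1],zs[::-1])
    o.append((v,zz,u.min(),u.max(),(u.min()+u.max())/2-uu))
    print(v,'axis z %.0f'%zz,u.min(),u.max(),'n',len(u),'centre-axis %.2f px'%o[-1][-1])
g=cv2.cvtColor(i2,cv2.COLOR_BGR2GRAY)
a=(abs(P[...,0]-574)<9)&(abs(P[...,1]+288.5)<9)&(P[...,2]>32)&(P[...,2]<60)
v,u=np.nonzero(a);print('sample px',u.min(),u.max(),v.min(),v.max(),u.mean().round(2),v.mean().round(2),'mouth proj of (573.5,-288.8,51)',proj('scene',(573.5,-288.8,51)).round(2))
E
python3 t.py
```

```text
125 axis z 27 294 295 n 2 centre-axis -4.02 px
126 axis z 23 294 295 n 2 centre-axis -3.96 px
127 axis z 19 294 298 n 4 centre-axis -2.40 px
128 axis z 15 294 297 n 4 centre-axis -2.84 px
129 axis z 11 294 304 n 10 centre-axis 0.72 px
130 axis z 6 295 303 n 9 centre-axis 0.78 px
131 axis z 2 295 303 n 9 centre-axis 0.84 px
132 axis z -2 295 303 n 9 centre-axis 0.90 px
133 axis z -6 295 303 n 9 centre-axis 0.97 px
134 axis z -10 295 301 n 7 centre-axis 0.03 px
135 axis z -14 295 301 n 7 centre-axis 0.09 px
136 axis z -18 295 301 n 7 centre-axis 0.15 px
137 axis z -23 294 301 n 8 centre-axis -0.29 px
138 axis z -27 294 301 n 8 centre-axis -0.23 px
139 axis z -31 294 301 n 8 centre-axis -0.17 px
140 axis z -35 294 301 n 8 centre-axis -0.11 px
141 axis z -39 294 301 n 8 centre-axis -0.05 px
142 axis z -44 294 301 n 8 centre-axis 0.02 px
143 axis z -48 294 301 n 8 centre-axis 0.08 px
144 axis z -52 294 301 n 8 centre-axis 0.14 px
145 axis z -57 294 301 n 8 centre-axis 0.20 px
146 axis z -61 296 299 n 4 centre-axis 0.26 px
sample px 295 299 158 164 297.0 161.07 mouth proj of (573.5,-288.8,51) [297.   158.86]
```

The head edges are vertical, in the same columns 294-301 over 34 mm, and centred on the tool axis. The sample mouth is at column 297.0. Only a small correction is needed, then I descend.

```bash
python3 -m inch '[[0.008,0.002,0,0.0008,-0.0023,0,1],[0,0,0,0,0,0,1],[0,0,0,0,0,0.012,1],[0,0,0,0,0,0,1],[0,0,0,0,0,0.012,1],[0,0,0,0,0,0,1],[0,0,0,0,0,0.008,1],[0,0,0,0,0,0,1]]' 40;python3 -c "
from h import *
need(574.3,-287.6,114,69.5)";python3 t.py | tail -14
```

```text
t: 47.3
eef_pos: [574.0, -287.3, 132.9]
eef_rot: [-2.58, -1.791, 0.0]
force: [-0.5, 0.7, -1.2]
gripper_width: 0.245
at [ 574.  -287.3  132.9] turn [-0.001 -0.001  0.001] shift tool mm [-0.2  0.4 18.9] w 0.245
142 axis z -8 295 302 n 8 centre-axis 0.88 px
143 axis z -13 295 300 n 6 centre-axis -0.06 px
144 axis z -17 295 300 n 6 centre-axis 0.00 px
145 axis z -21 294 301 n 8 centre-axis 0.06 px
146 axis z -25 294 301 n 8 centre-axis 0.13 px
147 axis z -30 294 301 n 8 centre-axis 0.19 px
148 axis z -34 294 301 n 8 centre-axis 0.25 px
149 axis z -39 294 301 n 8 centre-axis 0.31 px
150 axis z -43 294 301 n 8 centre-axis 0.37 px
151 axis z -47 293 301 n 9 centre-axis -0.07 px
152 axis z -52 293 301 n 9 centre-axis -0.01 px
153 axis z -56 294 301 n 7 centre-axis 0.56 px
154 axis z -61 295 300 n 6 centre-axis 0.62 px
sample px 295 299 158 164 296.88 160.96 mouth proj of (573.5,-288.8,51) [297.   158.86]
```

```bash
python3 -m inch '[[0,0,0,0.0005,0,0.005,1],[0,0,0,0,0,0,1],[0,0,0,0,0,0.005,1],[0,0,0,0,0,0,1],[0,0,0,0,0,0.005,1],[0,0,0,0,0,0.003,1],[0,0,0,0,0,0,1],[0,0,0,0,0,0,1]]' 40;python3 -c "
from h import *
need(574.3,-287.6,114,69.5);print(bot.sense()['qd'].round(3))";python3 t.py | tail -8
```

```text
t: 48.35
eef_pos: [575.1, -287.3, 115.3]
eef_rot: [2.579, 1.791, 0.002]
force: [-0.6, 0.9, -0.8]
gripper_width: 0.244
at [ 575.1 -287.3  115.3] turn [0.002 0.    0.001] shift tool mm [-0.5 -0.6  1.3] w 0.244
[ 0.001  0.002  0.003 -0.001 -0.     0.001]
152 axis z -34 293 300 n 8 centre-axis -0.33 px
153 axis z -38 293 300 n 8 centre-axis -0.27 px
154 axis z -42 293 300 n 8 centre-axis -0.21 px
155 axis z -47 293 300 n 8 centre-axis -0.15 px
156 axis z -51 293 300 n 8 centre-axis -0.09 px
157 axis z -56 293 300 n 8 centre-axis -0.03 px
158 axis z -60 295 299 n 5 centre-axis 0.53 px
sample px 295 299 159 164 297.04 161.12 mouth proj of (573.5,-288.8,51) [297.   158.86]
```

```bash
python3 -m inch '[[0.002,0,0,-0.0012,-0.0008,0.001,1],[0,0,0,0,0,0,1],[0,0,0,0,0,0,1],[0,0,0,0,0,0,1],[0,0,0,0,0,0,1],[0,0,0,0,0,0,1],[0,0,0,0,0,0,1],[0,0,0,0,0,0,1]]' 40;python3 t.py | tail -4; python3 -c "
from h import *
s=bot.sense();print(s['eef_pos'].round(1),s['qd'].round(3),s['gripper_width'],s['force'].round(1))
print(bot.job_done())"
```

```text
t: 49.4
eef_pos: [574.0, -288.3, 114.8]
eef_rot: [2.58, 1.791, 0.0]
force: [-0.2, -0.6, -2.5]
gripper_width: 0.243
156 axis z -51 293 301 n 9 centre-axis 0.02 px
157 axis z -55 294 300 n 7 centre-axis 0.08 px
158 axis z -60 295 299 n 5 centre-axis 0.14 px
sample px 295 299 159 164 296.88 161.04 mouth proj of (573.5,-288.8,51) [297.   158.86]
[ 574.  -288.4  114.8] [ 0.001 -0.001  0.    -0.001  0.001  0.   ] 0.2470406274889952 [ 0.7 -0.3 -2. ]
the job is handed in; nothing more can be done
None
```

I handed the job in at about 49.5 s. Both cuvettes are in their wells and let go, and the gripper is holding the torch still above the sample mouth. The hand-in gave no verdict.

**How it went**
- **Blank:** the first grip caught only its cap, so I stood it on free bench, regripped it deeper and set it in the white well.
- **Sample:** the first two tries stopped on the rim of the green well. After correcting the position by about 3 mm it went in freely.
- **Torch:** I lifted it from its stand, carried it over the supply and detector box with the lens at about 250 mm, and lowered it over the sample.

**Last checks**
- **Cuvettes:** the sample rim read about 51 mm (51 expected). The blank's cap read about 57 mm after release (56 expected).
- **Torch:** the lens is about 12 mm above the mouth, worked out from the tool height and the grip. It looked within about 1 mm sideways in the scene view, upright to within about 0.05 rad, with joint speeds near zero. The fingers are open 21 mm on it with a 40 N grip.

**Unsure or in disagreement**
- The two cameras differed by about 4 mm in x on the green well.
- The torch's distance along the scene camera's line of sight rests on the tool reading; the final pose was checked from that one camera only.
- I never explained why the arm drifted 10 to 15 mm during the first blank grip.
- I did not look again at the post holders, beaker or vial as a group at the end. The vial was still standing in the last picture I viewed.

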